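# Pack and snap shut a stall meal box

## Robot

A 7-joint arm with a two-finger parallel gripper is mounted at the origin on the work surface. World frame = base frame: x ahead of the robot, y to its left, z up, the work surface at z = 0. Lengths are in mm, angles in rad, forces in N, time in s.
With the tool pointing down it reaches from about 400 to 875 mm from the base axis. Payload 4.4 kg.
Tool frame: the origin (TCP) lies midway between the tips of the shut fingers; the grasp point (between the pads) lies 19 mm behind it (ctrl.grip_point_offset is the distance from the TCP to the grasp point, in mm); z points along the fingers, y is the direction in which the jaws open and shut (so a half turn about z gives the same grasp; the last joint's range is limited). The gripper opens to 85 mm and grips with 20 to 120 N. Pads are 22 mm wide; open, the fingers measure 114 mm over their backs; the gripper's body (76 mm by 85 mm) begins 54 mm behind the grasp point. The pads swing forward as they close: fully open they stand 13 mm farther back than shut.
Start: joints at [-0.066, 0.628, 0.038, 1.517, -0.027, 0.996, -0.02], TCP at [650.014, 0.028, 198.813] pointing down, gripper open.
Joint ranges: [-3.06, 3.06], [-0.37, 2.12], [-1.25, 1.32], [0.18, 2.47], [-1.1, 4.24], [0.23, 1.98], [-2.94, 2.94]. Speed limits (rad/s): [2.57, 2.57, 3.14, 3.14, 3.14, 3.14, 3.14].

## Interface

Orientations are given as [roll, pitch, yaw] about the fixed x, y, z axes, in that order (R = Rz(yaw) Ry(pitch) Rx(roll)).
In Python, from cell import ctrl, imaging, models gives the robot as it stands. The module is installed in compiled form; this text tells all that it offers.
- The arm moves only by the tool drive_tool, never from a script. Its argument "deltas" is text: rows parted by semicolons, each of 5 numbers parted by spaces: the shift along the tool's x, y, z in m, then the turn about the tool's z in degrees, then the finger opening in m, from 0 to 0.0854. A call has 1 to 12 rows; each row is the pose to reach, as a shift and turn from the pose commanded when the call began, along the tool's axes at that moment; what a row does not reach only later rows make up. A row lasts 1/8 s, in which the tool goes at most 62.5 mm and 10.7 degrees, less where a joint would pass 70% of its speed; a pose out of reach is approached as far as the arm can. A call with a gripper value outside its range is refused whole. The fingers move at their own pace and stop on an object; the grip force is fixed at half the most. Time passes only in rows, so rows that repeat a pose let the fingers close. It gives the time, the measured TCP pose, the force and the opening at its end, in the units of the state.
- ctrl.read_state(): the state, without advancing time (a new reading comes with each control period).
- imaging.get_image(name): name is "scene" or "side" or "wrist"; returns a dict with "color" (420x560x3 uint8, red, green, blue), "range_z" (420x560 float32, mm along the optical axis (not along the pixel's ray), 0 where there is no reading), "vfov" (degrees; the focal length in pixels is half the picture's height over the tangent of half this angle, whatever the lens; pixels are square), "cx", "cy" (the principal point, pixels), "extrinsics" (4x4, takes a point from camera to world coordinates). Camera axes: x right, y down, z forward; pixel columns grow to the right and rows downward; lengths in mm; the calibration is good to about 2 mm. A picture is of the moment at which its call begins.
- ctrl.finish_job(): hands the job in, once; it reports no verdict.
Trained networks look in a picture, given as the dict that the camera call returned (one of the last four; its "shot" number tells which), for a name from the list of things; names that differ only in an ending like _2 or _b are one class to them, and where a whole thing is asked for, a point or a joint stands for the part that bears it (a point fixed in the world has none). Each returns a list of dicts, best first, with "score" (0 to 1); they miss things now and then, are a little off and sometimes report something else, mostly with a low value. They report only what shows in the picture. A call takes as long as a camera call. They do not tell look-alikes from the thing itself.
- models.spot_in(picture, thing): "point" ([column, row] in pixels, amid what is visible of it).
- models.landmark_of(picture, thing): "point" ([column, row] in pixels: a listed point, or the origin of a listed thing).
The state is a dict: "clock": time; "qpos": joint angles; "qd": joint speeds; "tau": joint torques, N m; "eef_pos": TCP position; "tool_rot": TCP orientation; "force": force on the tool from outside, world axes, zero at the start; "torque": the same for the moment, N m; "width": finger opening in mm.
Only numpy, scipy, OpenCV 4.12 (cv2) and the standard library are available. Lean on these libraries where they do the work, as an engineer would, in place of code of your own. Each camera call takes 0.05 s, during which the arm holds its last target.

## Task

Pack this order: move every round rice cracker on the cutting board into the black box's compartment nearer the robot, and every brown sesame bar into the farther one. Then close the lid, press down all four teal snap tabs around its rim until each is fully down, level with the lid, and last lay the yellow order tag flat near the middle of the closed lid. Leave the bottles and the stack of paper bowls where they stand.

Things in the scene. Friction and masses are not known exactly. Their poses are not given: they have to be found in the camera images.
- box: Black plastic meal box, 150 mm (its x) by 200 mm (its y), 60 mm high, walls and floor 4 mm, open on top, held fast to the table. A 4 mm wall of full height along its x at y = 0 parts it in two compartments, each 142 by 94 mm inside. Origin: centre of its underside. Its +x side carries the lid's hinge (turned to the robot's left), its +y end is the one nearer the robot.
- comp_near (a point): Centre of the inner floor of the compartment nearer the robot (box +y end), 4 mm above the table; axes as the box. Disc crackers go here.
- comp_far (a point): Centre of the inner floor of the compartment farther from the robot (box -y end), 4 mm above the table; axes as the box. Sesame bars go here.
- lid (a joint): Hinge angle of the lid in rad: 0 = shut on the rim, about 1.57 = upright, 1.95 = leaning back against its stop. It starts at 1.68 to 1.92. It has a little friction: it stays where it is near upright and falls slowly shut by its own weight once below about 1.1; under 1 N at its free edge moves it.
- lid_hinge (a point): Middle of the lid's hinge line on the box's rim, 60 mm above the table (fixed). The hinge line runs along the box's y.
- lid_mid (a point): Centre of the lid's upper (outer) face; turns with the lid. Lid: flat clear panel in a white frame, 158 by 208 mm, 6 mm thick, 120 g; x and y axes along those of the box when shut, z out of the upper face. With the lid shut the upper face is 66 mm above the table.
- lid_edge (a point): Middle of the lid's free edge, on its upper face, 154 mm from the hinge line; turns with the lid. Between the two front tabs there is 72 mm of free edge.
- tab_front_1 (a joint): Snap tab on the lid's free edge, 58 mm from its middle towards the box's +y end: a teal flap 44 mm wide, sticking out 24 mm, hinged on the lid's top edge. 0 = up, 45 degrees above the lid; 0.785 = level with the lid's face; 0.885 = its stop, fully snapped down. It is a tight friction clip that stays where it is pushed, so it must be pressed level with the lid or below; about 3 to 5 N on its outer half moves it.
- tab_front_1_press (a point): Point to press on that tab: on its upper face, 15 mm from its hinge, middle of its width. x axis points away from the lid (before the flap's 45 degree slope), y along the flap's hinge, and it moves and tilts with the tab.
- tab_front_2 (a joint): Snap tab on the lid's free edge, 58 mm from its middle towards the box's -y end: a teal flap 44 mm wide, sticking out 24 mm, hinged on the lid's top edge. 0 = up, 45 degrees above the lid; 0.785 = level with the lid's face; 0.885 = its stop, fully snapped down. It is a tight friction clip that stays where it is pushed, so it must be pressed level with the lid or below; about 3 to 5 N on its outer half moves it.
- tab_front_2_press (a point): Point to press on that tab: on its upper face, 15 mm from its hinge, middle of its width. x axis points away from the lid (before the flap's 45 degree slope), y along the flap's hinge, and it moves and tilts with the tab.
- tab_side_near (a joint): Snap tab in the middle of the lid's side edge nearer the robot (box +y): a teal flap 44 mm wide, sticking out 24 mm, hinged on the lid's top edge. 0 = up, 45 degrees above the lid; 0.785 = level with the lid's face; 0.885 = its stop, fully snapped down. It is a tight friction clip that stays where it is pushed, so it must be pressed level with the lid or below; about 3 to 5 N on its outer half moves it.
- tab_side_near_press (a point): Point to press on that tab: on its upper face, 15 mm from its hinge, middle of its width. x axis points away from the lid (before the flap's 45 degree slope), y along the flap's hinge, and it moves and tilts with the tab.
- tab_side_far (a joint): Snap tab in the middle of the lid's side edge farther from the robot (box -y): a teal flap 44 mm wide, sticking out 24 mm, hinged on the lid's top edge. 0 = up, 45 degrees above the lid; 0.785 = level with the lid's face; 0.885 = its stop, fully snapped down. It is a tight friction clip that stays where it is pushed, so it must be pressed level with the lid or below; about 3 to 5 N on its outer half moves it.
- tab_side_far_press (a point): Point to press on that tab: on its upper face, 15 mm from its hinge, middle of its width. x axis points away from the lid (before the flap's 45 degree slope), y along the flap's hinge, and it moves and tilts with the tab.
- disc_1_mid (a point): Centre of a pale round puffed-rice cracker, rigid, 58 mm across, 10 mm thick, 14 to 25 g; z is its axis. Starts flat on the white cutting board, whose top is 12 mm above the table.
- disc_2_mid (a point): Centre of a pale round puffed-rice cracker, rigid, 58 mm across, 10 mm thick, 14 to 25 g; z is its axis. Starts flat on the white cutting board, whose top is 12 mm above the table.
- disc_3_mid (a point): Centre of a pale round puffed-rice cracker, rigid, 58 mm across, 10 mm thick, 14 to 25 g; z is its axis. Starts flat on the white cutting board, whose top is 12 mm above the table.
- bar_1_mid (a point): Centre of a brown sesame bar, rigid, 76 mm (x) by 42 mm (y) by 12 mm (z), 26 to 49 g. Starts flat on the white cutting board, whose top is 12 mm above the table.
- bar_2_mid (a point): Centre of a brown sesame bar, rigid, 76 mm (x) by 42 mm (y) by 12 mm (z), 26 to 49 g. Starts flat on the white cutting board, whose top is 12 mm above the table.
- tag_mid (a point): Centre of the yellow plastic order tag with a red stripe, 72 mm (x) by 44 mm (y) by 6 mm (z), 25 g. Lies on the board at the start.
- water: Bystander: clear water bottle with pink cap, 62 mm across, 170 mm tall, loose. Origin: centre of its foot.
- sauce: Bystander: red sauce squeeze bottle, 58 mm across, 155 mm tall, loose. Origin: centre of its foot.
- bowls: Bystander: stack of white paper bowls, 100 mm across, 130 mm tall, loose. Origin: centre of its foot.
There are look-alikes about, which are no part of the job. Of the things like the part that bears tag_mid, leave any that is blue; of the rest the larger one is meant. What is shaped like the part that bears bar_2_mid but purple or red is not meant.

How it is judged (in metres and radians):
On the way, in this order (a step that is already met when the one before it is completed fails the run):
1. every cracker and bar present is in its own compartment (x of disc_1_mid in the frame of box between -0.07 and 0.07 m and y of disc_1_mid in the frame of box between 0.006 and 0.094 m and z of disc_1_mid in the frame of box between 0 and 0.054 m and x of disc_2_mid in the frame of box between -0.07 and 0.07 m and y of disc_2_mid in the frame of box between 0.006 and 0.094 m and z of disc_2_mid in the frame of box between 0 and 0.054 m and x of disc_3_mid in the frame of box between -0.07 and 0.07 m and y of disc_3_mid in the frame of box between 0.006 and 0.094 m and z of disc_3_mid in the frame of box between 0 and 0.054 m and x of bar_1_mid in the frame of box between -0.07 and 0.07 m and y of bar_1_mid in the frame of box between -0.094 and -0.006 m and z of bar_1_mid in the frame of box between 0 and 0.054 m and x of bar_2_mid in the frame of box between -0.07 and 0.07 m and y of bar_2_mid in the frame of box between -0.094 and -0.006 m and z of bar_2_mid in the frame of box between 0 and 0.054 m), for 0.3 s.
2. the lid is shut (value of joint lid below 0.06 rad), for 0.2 s.
3. all four tabs are snapped down, with the lid shut (value of joint lid below 0.06 rad and value of joint each of tab_front_1, tab_front_2, tab_side_near, tab_side_far above 0.72 rad), for 0.2 s.
4. the tag lies flat near the middle of the closed lid (value of joint lid below 0.06 rad and x of tag_mid in the frame of lid_mid between -0.05 and 0.05 m and y of tag_mid in the frame of lid_mid between -0.07 and 0.07 m and z of tag_mid in the frame of lid_mid between 0 and 0.008 m and angle between tag_mid's own z axis and vertical below 0.15 rad and linear speed of tag below 0.02 m/s and contact force between tag and the fingers below 0.1 N), for 0.2 s.
At the end, for the whole second after the job is handed in: Each cracker centre is in the near compartment and each bar centre in the far one, below the rim; lid shut within 0.06 rad, four tabs over 0.72 rad; tag released, flat and still on the lid, its centre within 50 mm (box x) and 70 mm (box y) of the lid centre (all of step 1 and all of step 4 and value of joint each of tab_front_1, tab_front_2, tab_side_near, tab_side_far above 0.72 rad); the robot touches nothing.
It fails at once if a bystander (water bottle, sauce bottle, bowl stack) is moved over 30 mm or tipped over (distance of any of water, sauce, bowls from where it was at the start of the episode above 0.03 m or angle between any of water, sauce, bowls's own z axis and vertical above 0.4 rad).
Of disc_1, disc_2, disc_3, bar_1, bar_2 only 3 to 5 are there at a start; the rules pass over those that are not, and their reading is None.
At some moment in a run one of disc_1, disc_2, disc_3, bar_1, bar_2, tag may be knocked a few centimetres aside while the robot is not near it.
Once in a run the grip may slacken for a moment while it holds something.
It also fails if it takes over 210 s, if anything falls off the work surface, if the arm or the gripper's body presses on something with over 40 N, if the wrist force passes 120 N, or if a joint passes its speed limit or range.

## Working session

There is one attempt and no reset: what is moved stays moved. The work goes in short steps, Python scripts to look and compute and a tool call to move; the robot and the scene stay as the last step left them, time stands still between calls to the robot, and variables do not carry over. Pictures are saved under pics/ and viewed, and the job is handed in when it is done.

Besides the shell and the picture viewer there is one more tool, called after "Request:" as name(argument=value, ...), one argument or row to a line, values as JSON. drive_tool: Moves the arm, as the interface text tells. Its arguments: {"type":"object","properties":{"deltas":{"type":"string"}},"required":["deltas"]}

```bash
mkdir -p pics; ls; cat > h.py <<'E'
import numpy as np, cv2
from cell import ctrl, imaging, models
def cam(n):
    return imaging.get_image(n)
def f(p): return p["color"].shape[0]/2/np.tan(np.radians(p["vfov"])/2)
def save(p,name): cv2.imwrite("pics/"+name+".png",cv2.cvtColor(p["color"],cv2.COLOR_RGB2BGR))
def cloud(p):
    z=p["range_z"]; F=f(p); v,u=np.mgrid[:z.shape[0],:z.shape[1]]
    P=np.stack([(u-p["cx"])/F*z,(v-p["cy"])/F*z,z],-1)
    E=p["extrinsics"]; W=P@E[:3,:3].T+E[:3,3]; W[z<=0]=np.nan
    return W
def plane(p,uv,zw):
    F=f(p);E=p["extrinsics"];d=E[:3,:3]@np.array([(uv[0]-p["cx"])/F,(uv[1]-p["cy"])/F,1]);o=E[:3,3]
    return o+d*(zw-o[2])/d[2]
E
python3 - <<'E'
from h import *
for n in ["scene","side","wrist"]:
    p=cam(n); save(p,n+"0"); print(n,p["vfov"],p["cx"],p["cy"],p["extrinsics"].round(2).tolist())
s=ctrl.read_state(); print({k:s[k] for k in ["clock","eef_pos","tool_rot","width","force"]})
E
```

```text
pics
scene 43.248348052554455 283.08950033011655 205.89758179825913 [[0.56, 0.44, -0.7, 1611.69], [0.83, -0.3, 0.47, -899.67], [-0.0, -0.85, -0.53, 922.36], [0.0, 0.0, 0.0, 1.0]]
side 49.61772987852875 277.4366439448159 212.6530825518486 [[0.93, -0.26, 0.26, 230.32], [-0.37, -0.65, 0.66, -942.96], [-0.0, -0.71, -0.71, 916.97], [0.0, 0.0, 0.0, 1.0]]
wrist 68.94922418975001 277.3296539444444 209.52854271500743 [[1.0, -0.0, -0.0, 650.71], [-0.0, -0.97, -0.26, 65.75], [-0.0, 0.26, -0.97, 373.07], [0.0, 0.0, 0.0, 1.0]]
{'clock': 0.15, 'eef_pos': array([6.49480617e+02, 3.28398057e-02, 1.98076472e+02]), 'tool_rot': array([-3.14010845e+00, -1.21853841e-05,  1.57080884e+00]), 'width': 85.25590034045351, 'force': array([-0.41994083,  0.53192353, -0.88727178])}
```

View pics/scene0.png

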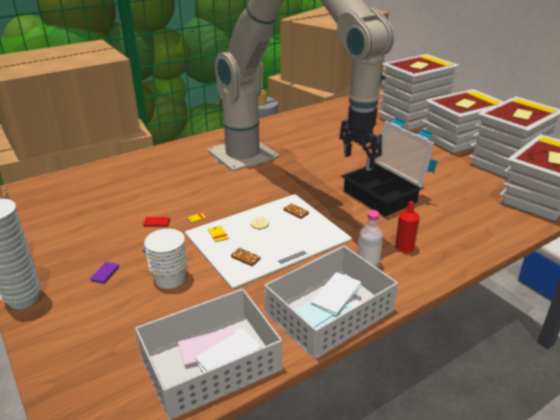

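View pics/side0.png

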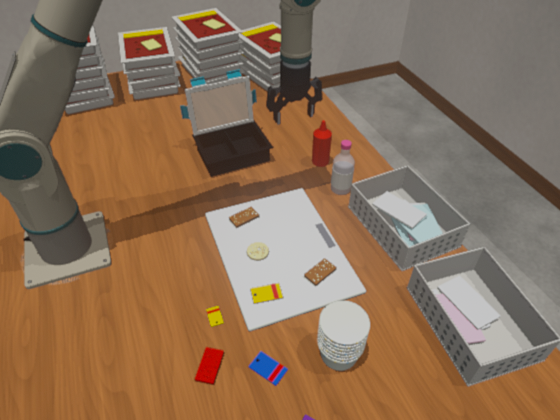

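View pics/wrist0.png

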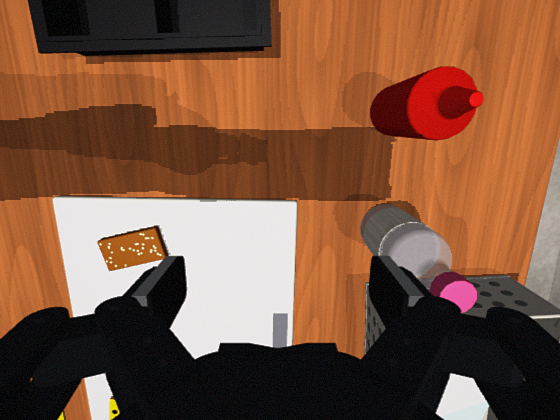

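```bash
cat >> h.py <<'E'
def local(p,W,uv,r=4):
    u,v=map(int,np.round(uv)); a=W[max(v-r,0):v+r+1,max(u-r,0):u+r+1].reshape(-1,3)
    return np.nanmedian(a,0).round(1)
E
python3 - <<'E'
from h import *
for n in ["scene","side"]:
    p=cam(n); W=cloud(p)
    for t in ["disc_1_mid","bar_1_mid","tag_mid","water","sauce","bowls","comp_near","comp_far","lid_hinge","lid_mid","lid_edge","tab_front_1_press","tab_side_near_press"]:
        for d in models.landmark_of(p,t)[:4]:
            print(n,t,round(d["score"],2),np.round(d["point"],1),local(p,W,d["point"],2))
    # colour blobs on board
    hsv=cv2.cvtColor(p["color"],cv2.COLOR_RGB2HSV)
    Z=W[...,2]
    on=(Z>14)&(Z<32)
    m={'yellow':(hsv[...,0]>20)&(hsv[...,0]<35)&(hsv[...,1]>170)&(hsv[...,2]>120)&(Z<40),
       'brown':(hsv[...,0]<20)&(hsv[...,1]>110)&on}
    for k,mm in m.items():
        nn,l,st,c=cv2.connectedComponentsWithStats(mm.astype(np.uint8))
        for i in range(1,nn):
            if st[i,4]>60:
                pts=W[l==i]; pts=pts[~np.isnan(pts[:,0])].astype(np.float32)
                r=cv2.minAreaRect(pts[:,:2]); print(n,k,st[i,4],c[i].round(),pts.mean(0).round(1),r)
E
```

```text
scene bar_1_mid 0.73 [293.6 209.3] [466.8 -83.2  26.9]
scene tag_mid 0.62 [197.9 215.8] [ 304.9 -338.4    6.7]
scene tag_mid 0.59 [217.4 234.5] [ 444.7 -344.5   21.7]
scene water 0.73 [368.4 264. ] [ 858.4 -131.9   86.4]
scene water 0.54 [216.  235.4] [ 446.9 -349.8   21.4]
scene sauce 0.82 [404.7 249.3] [802.5  67.4  14.5]
scene sauce 0.29 [407.8 132. ] [529.3 321.7 210.5]
scene bowls 0.87 [167.9 275.9] [ 572.9 -553.    47.1]
scene comp_near 0.93 [370.4 188.6] [536.9 165.   57.5]
scene comp_near 0.37 [241.8 254.8] [ 579.2 -338.9   27.5]
scene comp_far 0.59 [387.9 201.7] [635.4 152.1  61.6]
scene lid_hinge 0.71 [398.  173.4] [532.3 298.6  67.1]
scene lid_mid 0.85 [399.7 154.7] [519.7 310.4 125.9]
scene lid_edge 0.82 [409.3 130.7] [524.3 322.9 210.2]
scene lid_edge 0.46 [294.  210.3] [470.8 -86.5  26.9]
scene tab_front_1_press 0.5 [396.7 173.4] [529.6 296.4  65.7]
scene tab_front_1_press 0.42 [399.6 120.7] [477.4 336.7 226.1]Traceback (most recent call last):
  File "<stdin>", line 18, in <module>
cv2.error: OpenCV(4.12.0) /io/opencv/modules/imgproc/src/convhull.cpp:143: error: (-215:Assertion failed) total >= 0 && (depth == CV_32F || depth == CV_32S) in function 'convexHull'
```

```bash
cat > m.py <<'E'
from h import *
import sys
def rects(p,W,n,zmin=10):
    hsv=cv2.cvtColor(p["color"],cv2.COLOR_RGB2HSV); Z=W[...,2]
    on=(Z>zmin)&(Z<40)&(W[...,1]<60)
    m={'yellow':(hsv[...,0]>20)&(hsv[...,0]<35)&(hsv[...,1]>170)&(hsv[...,2]>120)&(Z<40),
       'brown':(hsv[...,0]<20)&(hsv[...,1]>110)&on&(Z>17),
       'cream':(hsv[...,0]<35)&(hsv[...,1]>30)&(hsv[...,1]<110)&on&(Z>16)}
    for k,mm in m.items():
        mm=cv2.morphologyEx(mm.astype(np.uint8),cv2.MORPH_CLOSE,np.ones((5,5)))
        nn,l,st,c=cv2.connectedComponentsWithStats(mm)
        for i in range(1,nn):
            if st[i,4]>80:
                vu=np.argwhere(l==i)
                h={'yellow':18,'brown':24,'cream':22}[k]
                pts=np.array([plane(p,(u,v),h)[:2] for v,u in vu],np.float32)
                (x,y),(a,b),g=cv2.minAreaRect(pts)
                print(n,k,st[i,4],c[i].round(),'z',np.nanmedian(W[l==i][:,2]).round(1),'rect %.1f %.1f  %.0fx%.0f ang %.1f'%(x,y,a,b,g))
E
python3 - <<'E'
from m import *
for n in ["scene","side"]:
    p=cam(n); W=cloud(p); rects(p,W,n)
    if n=="side":
      for t in ["disc_1_mid","bar_1_mid","tag_mid","water","sauce","bowls","comp_near","comp_far","lid_hinge","lid_mid","lid_edge"]:
        for d in models.landmark_of(p,t)[:4]:
            print(n,t,round(d["score"],2),np.round(d["point"],1),local(p,W,d["point"],2))
    Z=W[...,2]
    # box rim
    dark=(p["color"].max(-1)<70)&(abs(Z-60)<6)&(W[...,1]>60)&(W[...,1]<330)&(W[...,0]<800)
    q=W[dark].astype(np.float32); print(n,'rim',len(q),cv2.minAreaRect(q[:,:2]),np.percentile(q[:,:2],[2,98],0).round())
    for nm,(a,b,c,d) in dict(bowls=(450,700,-700,-450),bot=(700,900,-200,150)).items():
        s=(W[...,0]>a)&(W[...,0]<b)&(W[...,1]>c)&(W[...,1]<d)&(Z>50)
        print(nm,np.nanpercentile(W[s],[2,50,98],0).round().tolist())
E
```

```text
scene yellow 91 [196. 217.] z 7.0 rect 324.2 -353.2  51x34 ang 89.6
scene yellow 162 [218. 233.] z 21.5 rect 438.1 -339.0  38x67 ang 81.3
scene brown 788 [ 69. 123.] z 28.8 rect -647.0 -494.2  585x262 ang 65.6
scene brown 169 [296. 210.] z 27.1 rect 472.0 -79.5  75x41 ang 12.9
scene brown 139 [157. 219.] z 16.0 rect 278.0 -464.9  72x44 ang 55.9
scene brown 251 [245. 256.] z 26.3 rect 586.6 -332.4  75x43 ang 22.3
scene cream 634 [237. 156.] z 17.0 rect 12.6 -18.6  179x204 ang 89.7
scene cream 122 [297. 211.] z 25.9 rect 467.7 -76.7  86x58 ang 15.3
scene cream 181 [260. 223.] z 24.8 rect 466.0 -210.8  52x65 ang 57.3
scene cream 119 [247. 255.] z 25.6 rect 583.0 -329.9  83x51 ang 22.9Traceback (most recent call last):
  File "<stdin>", line 11, in <module>
cv2.error: OpenCV(4.12.0) /io/opencv/modules/imgproc/src/convhull.cpp:143: error: (-215:Assertion failed) total >= 0 && (depth == CV_32F || depth == CV_32S) in function 'convexHull'
```

```bash
python3 - <<'E'
from m import *
for n in ["scene","side"]:
    p=cam(n); W=cloud(p)
    if n=="side":
      rects(p,W,n)
      for t in ["disc_1_mid","bar_1_mid","tag_mid","water","sauce","bowls","comp_near","comp_far","lid_hinge","lid_mid","lid_edge"]:
        for d in models.landmark_of(p,t)[:4]:
            print(n,t,round(d["score"],2),np.round(d["point"],1),local(p,W,d["point"],2))
    Z=W[...,2]
    dark=(p["color"].max(-1)<70)&(abs(Z-61)<5)&(W[...,1]>60)&(W[...,1]<330)&(W[...,0]<800)
    q=np.ascontiguousarray(W[dark][:,:2].astype(np.float32)); print(n,'rim',len(q),cv2.minAreaRect(q),np.percentile(q,[2,98],0).round())
    lid=(Z>75)&(W[...,1]>270)&(W[...,1]<400)&(W[...,0]>400)&(W[...,0]<680)
    print('lid',np.nanpercentile(W[lid],[2,50,98],0).round().tolist())
    for nm,(a,b,c,d) in dict(bowls=(450,700,-700,-450),bot=(700,900,-200,150)).items():
        s=(W[...,0]>a)&(W[...,0]<b)&(W[...,1]>c)&(W[...,1]<d)&(Z>50)
        print(nm,np.nanpercentile(W[s],[2,50,98],0).round().tolist())
E
```

```text
scene rim 450 ((-331.0970458984375, 188.1165008544922), (1953.7125244140625, 165.26966857910156), 1.9097049236297607) [[-1270.   135.]
 [  644.   297.]]
lid [[436.0, 299.0, 78.0], [545.0, 315.0, 153.0], [645.0, 339.0, 229.0]]
bowls [[494.0, -582.0, 54.0], [560.0, -543.0, 119.0], [581.0, -492.0, 136.0]]
bot [[705.0, -195.0, 51.0], [796.0, -69.0, 89.0], [888.0, 90.0, 342.0]]
side yellow 290 [262. 294.] z 18.0 rect 426.0 -341.8  41x48 ang 81.1
side yellow 263 [214. 316.] z 4.0 rect 303.7 -357.6  51x31 ang 86.4
side brown 264 [243. 217.] z 24.1 rect 465.8 -85.8  72x41 ang 13.9
side brown 373 [320. 272.] z 23.7 rect 579.4 -336.8  73x40 ang 21.8
side cream 201 [246. 214.] z 23.7 rect 467.3 -83.3  78x48 ang 12.1
side cream 424 [ 69. 255.] z 26.8 rect 8.1 -42.6  129x83 ang 12.5
side cream 310 [257. 251.] z 21.8 rect 460.6 -214.0  58x54 ang 69.1
side cream 156 [323. 266.] z 23.3 rect 581.9 -334.7  77x44 ang 22.0
side cream 91 [318. 279.] z 23.5 rect 566.9 -350.4  43x26 ang 26.9
side disc_1_mid 0.43 [319.4 160.9] [766.   59.8  22.3]
side disc_1_mid 0.32 [186.7 107.1] [423.4 310.5 152.7]
side b
[... 615 characters left out ...]
1 224.7   4.9]
side lid_hinge 0.79 [224.1 125.3] [529.8 298.4  68.3]
side lid_hinge 0.68 [318.8 270.3] [ 579.5 -332.9   24.2]
side lid_mid 0.76 [218.1 105.6] [520.7 308.2 135.7]
side lid_mid 0.44 [246.  147.4] [583.4 240.9   4.2]
side lid_edge 0.76 [219.9  80.6] [613.5 660.4  34.4]
side lid_edge 0.55 [336.3 188.3] [757.4 -74.5  21.7]
side rim 495 ((529.0588989257812, 212.06842041015625), (214.3484344482422, 163.1214141845703), 1.3566563129425049) [[423. 133.]
 [635. 292.]]
lid [[415.0, 297.0, 78.0], [524.0, 311.0, 150.0], [634.0, 336.0, 226.0]]
bowls [[483.0, -586.0, 55.0], [521.0, -552.0, 128.0], [573.0, -496.0, 132.0]]
bot [[705.0, -192.0, 51.0], [774.0, -71.0, 90.0], [887.0, 84.0, 341.0]]
```

Request:
drive_tool(
  deltas="-0.02 -0.05 0 0 0.085; -0.04 -0.1 0 0 0.085; -0.06 -0.15 0 0 0.085; -0.075 -0.183 0.0 0 0.085; -0.075 -0.183 0 0 0.085; -0.075 -0.183 0 0 0.085",
)

```text
clock: 2.3
eef_pos: [468.3, -74.7, 199.2]
tool_rot: [3.14, -0.0, 1.571]
force: [0.2, 0.2, 0.2]
width: 84.8
```

```bash
cat >> m.py <<'E'
def blobs(p,name):
    "wrist view: brown/cream/yellow blobs, rect on known height plane"
    hsv=cv2.cvtColor(p["color"],cv2.COLOR_RGB2HSV);H,S,V=[hsv[...,i] for i in range(3)]
    m={'yellow':((H>20)&(H<35)&(S>170)&(V>120),18),'brown':((H>8)&(H<19)&(S>120)&(V>50),24),'cream':((H>15)&(H<35)&(S>30)&(S<120)&(V>120),22)}
    W=cloud(p)
    for k,(mm,h) in m.items():
        mm=mm&(W[...,2]>h-7)&(W[...,2]<h+6)
        mm=cv2.morphologyEx(mm.astype(np.uint8),cv2.MORPH_CLOSE,np.ones((7,7)))
        nn,l,st,c=cv2.connectedComponentsWithStats(mm)
        for i in range(1,nn):
            if st[i,4]>300:
                vu=np.argwhere(l==i)
                pts=np.array([plane(p,(u,v),h)[:2] for v,u in vu],np.float32)
                (x,y),(a,b),g=cv2.minAreaRect(pts)
                print(name,k,st[i,4],c[i].round(),'z',np.nanmedian(W[l==i][:,2]).round(1),'rect %.1f %.1f  %.0fx%.0f ang %.1f mean %s'%(x,y,a,b,g,pts.mean(0).round(1)))
def st():
    s=ctrl.read_state(); print({k:np.round(s[k],3).tolist() for k in ["clock","eef_pos","tool_rot","width","force","qpos"]})
E
python3 - <<'E'
from m import *
p=cam("wrist"); save(p,"w1"); blobs(p,"w"); st()
E
```

```text
w brown 2199 [278. 189.] z 24.0 rect 470.3 -79.2  74x41 ang 13.3 mean [470.4 -78.9]
w cream 1374 [273. 289.] z 21.9 rect 463.9 -209.3  56x56 ang 15.4 mean [ 463.7 -208.8]
{'clock': 2.35, 'eef_pos': [468.496, -74.432, 199.069], 'tool_rot': [3.14, -0.0, 1.572], 'width': 85.013, 'force': [-0.01, 0.519, -0.487], 'qpos': [0.071, 0.379, 0.038, 1.993, -0.021, 0.768, 0.122]}
```

View pics/w1.png

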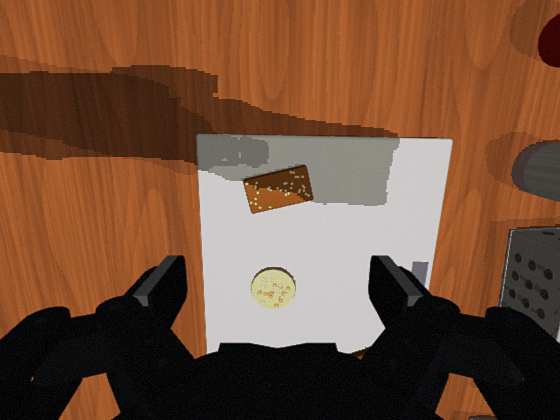

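Request:
drive_tool(
  deltas="-0.005 0.002 0.02 10.6 0.085; -0.005 0.002 0.04 21.2 0.085; -0.005 0.002 0.06 31.8 0.075; -0.005 0.002 0.08 42.4 0.07; -0.005 0.002 0.1 53 0.07; -0.005 0.002 0.12 63.6 0.07; -0.005 0.002 0.13 74.2 0.07; -0.005 0.002 0.14 76.7 0.07; -0.005 0.002 0.16 76.7 0.07; -0.005 0.002 0.175 76.7 0.07; -0.005 0.002 0.184 76.7 0.07; -0.005 0.002 0.184 76.7 0.07",
)

```text
clock: 3.85
eef_pos: [468.8, -79.9, 14.3]
tool_rot: [-3.141, 0.001, 0.232]
force: [0.2, 0.6, 0.3]
width: 70.0
```

```bash
python3 - <<'E'
from m import *
p=cam("wrist"); save(p,"w2"); st()
E
```

```text
{'clock': 3.9, 'eef_pos': [469.072, -80.075, 14.761], 'tool_rot': [-3.141, 0.0, 0.232], 'width': 69.842, 'force': [0.713, 0.308, 0.775], 'qpos': [-0.045, 0.72, 0.23, 2.141, -0.486, 0.329, -0.746]}
```

View pics/w2.png

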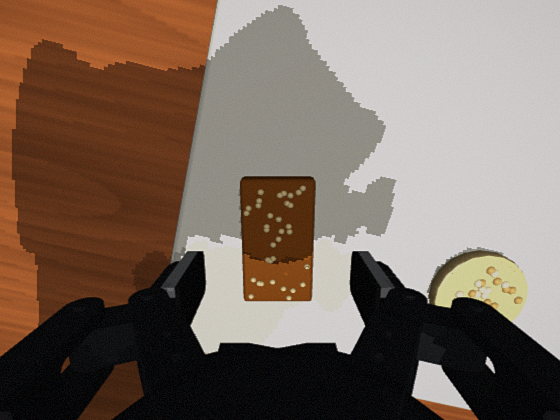

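Request:
drive_tool(
  deltas="0 0 0 0 0.03; 0 0 0 0 0.03; 0 0 0 0 0.03; 0 0 0 0 0.03; 0 0 0 0 0.03; 0 0 -0.03 0 0.03; 0 0 -0.06 -10 0.03; 0 0 -0.1 -20 0.03; 0 0 -0.14 -30 0.03; 0 0 -0.18 -40 0.03; 0 0 -0.18 -50 0.03; 0 0 -0.18 -60 0.03",
)

```text
clock: 5.4
eef_pos: [469.1, -80.0, 195.5]
tool_rot: [3.14, -0.0, 1.285]
force: [-0.0, 0.7, 0.1]
width: 29.9
```

```bash
python3 - <<'E'
from m import *
p=cam("wrist"); save(p,"w3"); st()
E
```

```text
{'clock': 5.45, 'eef_pos': [468.916, -79.94, 195.226], 'tool_rot': [3.141, -0.0, 1.29], 'width': 30.055, 'force': [0.582, -0.108, 0.291], 'qpos': [0.006, 0.39, 0.143, 1.996, -0.079, 0.761, -0.086]}
```

View pics/w3.png

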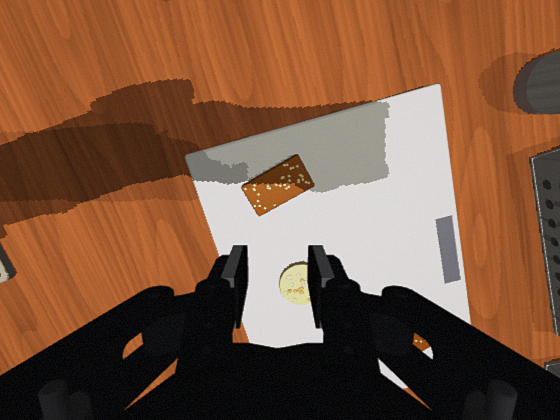

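```bash
python3 - <<'E'
from m import *
from scipy.spatial.transform import Rotation as R
p=cam("wrist"); blobs(p,"w"); s=ctrl.read_state()
W=cloud(p); T=(W-s["eef_pos"])@R.from_euler('xyz',s["tool_rot"]).as_matrix()
m=(p["color"].max(-1)<80)&(T[...,2]>-60)&(T[...,2]<30)&(abs(T[...,1])<60)
q=T[m]; print(len(q))
for a in np.arange(-50,30,5):
    k=q[(q[:,2]>=a)&(q[:,2]<a+5)]
    if len(k): print(a,len(k),k.min(0).round(),k.max(0).round(), np.sort(abs(k[:,1]))[:3].round())
E
```

```text
w brown 2285 [278. 185.] z 24.0 rect 470.4 -79.1  75x41 ang 13.7 mean [470.8 -78.8]
w cream 974 [295. 285.] z 21.9 rect 454.3 -207.9  56x37 ang 81.1 mean [ 456.4 -207.6]
1558
-50 339 [-10. -28. -50.] [ 12.  30. -45.] [14. 14. 14.]
-45 298 [-10. -27. -45.] [ 12.  29. -40.] [14. 14. 14.]
-40 133 [-10. -25. -40.] [ 12.  22. -35.] [14. 14. 14.]
-35 2 [  9.  16. -35.] [ 10.  16. -34.] [16. 16.]
```

```bash
python3 - <<'E'
from m import *
from scipy.spatial.transform import Rotation as R
p=cam("wrist"); s=ctrl.read_state()
W=cloud(p); T=(W-s["eef_pos"])@R.from_euler('xyz',s["tool_rot"]).as_matrix()
for v in (246,255,265,280):
    print(v,[T[v,u].round().tolist() for u in (236,241,312,320)])
print(T[200:340,225:250,2].max(0).round(),T[300,20:540:40].round().tolist())
print(p["range_z"][230:330:10,236])
E
```

```text
246 [[11.0, -19.0, -39.0], [11.0, -16.0, -39.0], [12.0, 17.0, -39.0], [11.0, 21.0, -39.0]]
255 [[11.0, -17.0, -50.0], [11.0, -15.0, -50.0], [11.0, 16.0, -49.0], [12.0, 20.0, -50.0]]
265 [[11.0, -16.0, -59.0], [12.0, -14.0, -60.0], [8.0, 16.0, -53.0], [11.0, 19.0, -59.0]]
280 [[10.0, -15.0, -70.0], [5.0, -14.0, -61.0], [2.0, 16.0, -55.0], [10.0, 17.0, -71.0]]
[184.  nan 185. 184.  nan 185. 184. 185. 196. 197.  nan 196.  nan  nan
 196. 196. 196. 196. 196. 196. 196. 196. 196. 195. 194.] [[-162.0, -349.0, 195.0], [-161.0, -293.0, 194.0], [-162.0, -240.0, 195.0], [12.0, -43.0, -88.0], [7.0, -33.0, -79.0], [12.0, -18.0, -88.0], [-154.0, -21.0, 183.0], [-148.0, 30.0, 173.0], [12.0, 21.0, -88.0], [8.0, 37.0, -80.0], [13.0, 47.0, -88.0], [-152.0, 241.0, 182.0], [-159.0, 304.0, 194.0]]
[377.53204  381.78506  141.41916  129.51456  120.886154 116.39619
 116.178024 117.67341  118.4214   119.47552 ]
```

```bash
python3 - <<'E'
from m import *
from scipy.spatial.transform import Rotation as R
s=ctrl.read_state()
for n,(r0,r1,c0,c1) in dict(side=(60,260,160,380),scene=(80,260,200,400)).items():
    p=cam(n);W=cloud(p); T=(W-s["eef_pos"])@R.from_euler('xyz',s["tool_rot"]).as_matrix()
    m=(np.hypot(T[...,0],T[...,1])<70)&(T[...,2]>-150)&(T[...,2]<100)
    q=T[m]; print(n,len(q),np.percentile(q,[1,50,99],0).round().tolist(), q[np.argsort(-q[:,2])[:8]].round().tolist())
    cv2.imwrite(f"pics/{n}3.png",cv2.resize(cv2.cvtColor(p["color"][r0:r1,c0:c1],cv2.COLOR_RGB2BGR),None,fx=3,fy=3))
E
```

```text
side 1212 [[-22.0, -63.0, -149.0], [-12.0, -0.0, -117.0], [9.0, 61.0, -41.0]] [[-9.0, 17.0, -34.0], [-10.0, -22.0, -34.0], [-10.0, 14.0, -35.0], [-12.0, 19.0, -36.0], [-9.0, -17.0, -36.0], [-10.0, 17.0, -37.0], [-11.0, 19.0, -38.0], [-12.0, -19.0, -38.0]]
scene 582 [[-17.0, -54.0, -148.0], [-6.0, 24.0, -109.0], [15.0, 66.0, -38.0]] [[-0.0, -18.0, -36.0], [-3.0, 18.0, -37.0], [-4.0, -16.0, -37.0], [2.0, 21.0, -37.0], [-7.0, 13.0, -38.0], [4.0, 23.0, -38.0], [9.0, 18.0, -38.0], [0.0, -19.0, -39.0]]
```

View pics/side3.png

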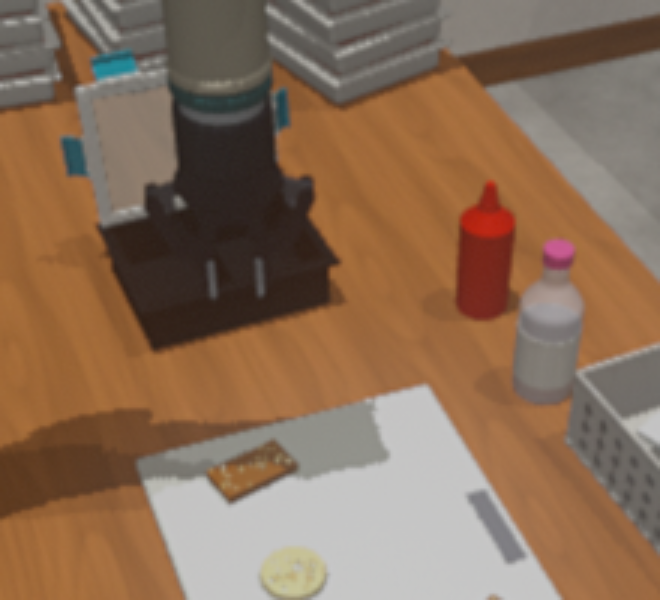

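```bash
python3 - <<'E'
from m import *
print(ctrl.grip_point_offset); 
p=cam("wrist"); s=ctrl.read_state()
from scipy.spatial.transform import Rotation as R
M=R.from_euler('xyz',s["tool_rot"]).as_matrix(); print(((p["extrinsics"][:3,3]-s["eef_pos"])@M).round(1))
E
```

```text
18.700000000000003
[  65.9    1.  -175.1]
```

Request:
drive_tool(
  deltas="0.001 0.001 0.04 10 0.07; 0.001 0.001 0.08 20 0.07; 0.001 0.001 0.12 30 0.07; 0.001 0.001 0.16 40 0.07; 0.001 0.001 0.18 50 0.07; 0.001 0.001 0.19 59.8 0.07; 0.001 0.001 0.195 59.8 0.07; 0.001 0.001 0.195 59.8 0.07",
)

```text
clock: 6.7
eef_pos: [470.3, -79.2, -0.3]
tool_rot: [3.142, 0.0, 0.238]
force: [-0.2, 0.5, 0.8]
width: 70.2
```

```bash
cat >> m.py <<'E'
from scipy.spatial.transform import Rotation as R
def tips(p):
    s=ctrl.read_state();W=cloud(p); T=(W-s["eef_pos"])@R.from_euler('xyz',s["tool_rot"]).as_matrix()
    m=(abs(T[...,0])<16)&(abs(T[...,1])<60)&(T[...,2]>-90)&(T[...,2]<12)&(p["color"].max(-1)<120)
    q=T[m]; q=q[np.argsort(-q[:,2])[:8]]; print('tips',q.round().tolist())
E
python3 - <<'E'
from m import *
p=cam("wrist"); save(p,"w4"); st(); tips(p)
p=cam("side"); save(p,"s4"); tips(p)
cv2.imwrite("pics/s4c.png",cv2.resize(cv2.cvtColor(p["color"][100:300,140:340],cv2.COLOR_RGB2BGR),None,fx=3,fy=3))
E
```

```text
{'clock': 6.75, 'eef_pos': [470.462, -79.3, -0.011], 'tool_rot': [3.141, -0.0, 0.237], 'width': 69.818, 'force': [0.18, 0.161, 0.093], 'qpos': [-0.042, 0.751, 0.224, 2.143, -0.538, 0.301, -0.692]}
tips [[15.0, -60.0, -9.0], [13.0, -60.0, -9.0], [14.0, -59.0, -10.0], [-4.0, -38.0, -11.0], [-2.0, 37.0, -11.0], [-3.0, -40.0, -11.0], [-1.0, 26.0, -11.0], [2.0, -47.0, -11.0]]
tips [[2.0, 19.0, -13.0], [13.0, -56.0, -13.0], [11.0, 22.0, -14.0], [-11.0, 21.0, -14.0], [8.0, 21.0, -15.0], [-14.0, 20.0, -16.0], [14.0, 22.0, -16.0], [-2.0, 21.0, -17.0]]
```

View pics/w4.png

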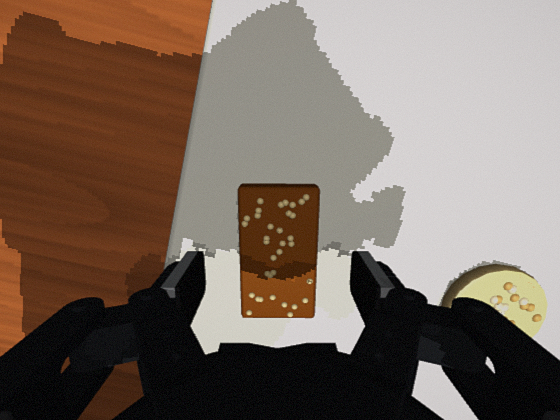

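View pics/s4c.png

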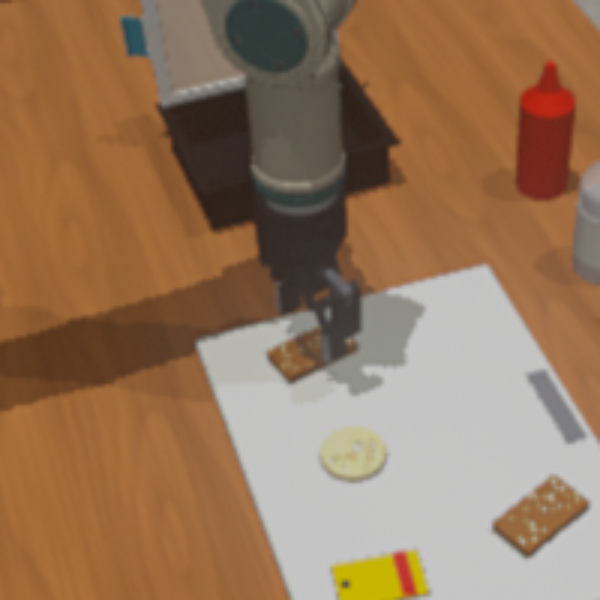

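Request:
drive_tool(
  deltas="0 0 0.01 0 0.07; 0 0 0.018 0 0.06; 0 0 0.023 0 0.06; 0 0 0.023 0 0.06",
)

```text
clock: 7.3
eef_pos: [469.8, -79.3, -23.7]
tool_rot: [-3.141, 0.001, 0.235]
force: [-0.8, 0.0, 0.1]
width: 60.1
```

Request:
drive_tool(
  deltas="0 0 0 0 0.03; 0 0 0 0 0.03; 0 0 0 0 0.03; 0 0 0 0 0.03; 0 0 0 0 0.03; 0 0 0 0 0.03",
)

```text
clock: 8.05
eef_pos: [471.0, -79.4, -21.9]
tool_rot: [3.141, -0.002, 0.236]
force: [-1.6, 0.0, 12.2]
width: 40.3
```

Request:
drive_tool(
  deltas="0 0 -0.02 0 0.03; 0 0 -0.05 -8 0.03; 0 0 -0.08 -18 0.03; 0 0 -0.12 -28 0.03; 0 0 -0.16 -38 0.03; 0 0 -0.2 -48 0.03; 0 0 -0.22 -58 0.03; 0 0 -0.22 -68 0.03; 0 0 -0.22 -76.4 0.03; 0 0 -0.22 -76.4 0.03",
)

```text
clock: 9.3
eef_pos: [470.0, -79.4, 197.0]
tool_rot: [3.141, -0.0, 1.567]
force: [0.0, -0.5, -0.9]
width: 40.4
```

```bash
python3 - <<'E'
from m import *
p=cam("wrist"); save(p,"w5"); st(); tips(p)
E
```

```text
{'clock': 9.35, 'eef_pos': [470.054, -79.417, 196.949], 'tool_rot': [3.141, -0.0, 1.566], 'width': 40.233, 'force': [0.422, 0.438, -0.186], 'qpos': [0.025, 0.388, 0.114, 1.99, -0.062, 0.767, 0.17]}
tips [[10.0, 24.0, -37.0], [11.0, 27.0, -38.0], [11.0, 24.0, -38.0], [11.0, -25.0, -38.0], [11.0, -22.0, -39.0], [11.0, 25.0, -39.0], [11.0, -24.0, -39.0], [11.0, -21.0, -39.0]]
```

View pics/w5.png

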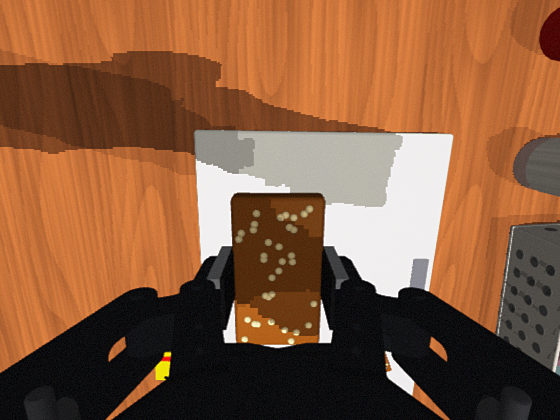

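Request:
drive_tool(
  deltas="0.04 0.02 0 0 0.03; 0.08 0.04 0 0 0.03; 0.12 0.06 0 0 0.03; 0.16 0.08 0 0 0.03; 0.16 0.08 0 0 0.03; 0.16 0.08 0 0 0.03",
)

```text
clock: 10.1
eef_pos: [549.9, 79.9, 196.4]
tool_rot: [-3.14, 0.001, 1.568]
force: [-0.0, -0.1, 0.0]
width: 40.1
```

```bash
python3 - <<'E'
from m import *
p=cam("wrist"); save(p,"w6"); st()
W=cloud(p);Z=W[...,2]
m=(p["color"].max(-1)<70)&(abs(Z-60)<4)&(W[...,1]>100)
q=np.ascontiguousarray(W[m][:,:2].astype(np.float32)); print(len(q),cv2.minAreaRect(q),np.percentile(q,[1,99],0).round(1))
# divider
mm=m&(W[...,0]>500)&(W[...,0]<560)&(W[...,1]>150)&(W[...,1]<270); k=W[mm]; print('div',len(k),k.mean(0), np.polyfit(k[:,1],k[:,0],1))
mm=m&(W[...,0]>440)&(W[...,0]<620)&(W[...,1]<160); k=W[mm]; print('front',len(k), np.polyfit(k[:,0],k[:,1],1),np.percentile(k[:,1],[2,98]))
for t in ["comp_near","comp_far","lid_hinge"]:
    for d in models.landmark_of(p,t)[:2]: print(t,d["score"],d["point"],plane(p,d["point"],60 if t=="lid_hinge" else 4))
E
```

```text
{'clock': 10.15, 'eef_pos': [549.897, 79.205, 196.564], 'tool_rot': [-3.141, 0.001, 1.567], 'width': 40.232, 'force': [-0.015, -0.12, -0.28], 'qpos': [-0.26, 0.497, 0.099, 1.788, -0.061, 0.861, -0.138]}
4519 ((533.6350708007812, 197.89505004882812), (217.32936096191406, 122.24967193603516), 1.4580308198928833) [[425.2 135.5]
 [641.7 254.3]]<stdin>:7: RuntimeWarning: Mean of empty slice.
  ret = um.true_divide(
Traceback (most recent call last):
TypeError: expected non-empty vector for x
```

View pics/w6.png

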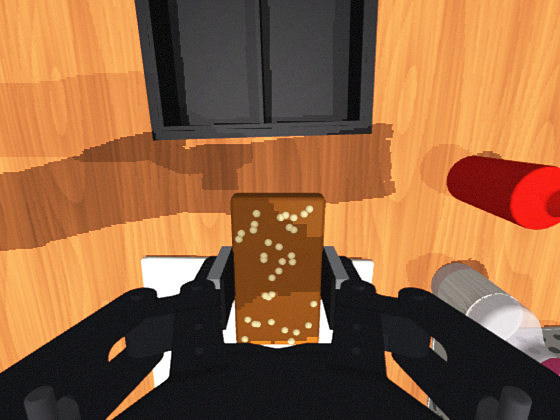

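```bash
python3 - <<'E'
from m import *
p=cam("wrist"); W=cloud(p)
for r in (40,80,110):
    print(r,[ (u,p["color"][r,u].max(),W[r,u].round().tolist()) for u in list(range(150,180,6))+list(range(250,280,3))+list(range(345,380,6))])
print([W[r,220].round().tolist() for r in range(110,145,4)])
E
```

```text
40 [(150, np.uint8(61), [435.0, 223.0, 60.0]), (156, np.uint8(15), [437.0, 225.0, 51.0]), (162, np.uint8(13), [437.0, 229.0, 35.0]), (168, np.uint8(6), [437.0, 234.0, 16.0]), (174, np.uint8(33), [439.0, 237.0, 3.0]), (250, np.uint8(64), [522.0, 236.0, 5.0]), (253, np.uint8(64), [525.0, 236.0, 4.0]), (256, np.uint8(70), [531.0, 224.0, 52.0]), (259, np.uint8(64), [534.0, 224.0, 52.0]), (262, np.uint8(24), [535.0, 236.0, 6.0]), (265, np.uint8(35), [538.0, 236.0, 4.0]), (268, np.uint8(38), [541.0, 236.0, 5.0]), (271, np.uint8(69), [545.0, 236.0, 4.0]), (274, np.uint8(70), [548.0, 236.0, 4.0]), (277, np.uint8(70), [551.0, 236.0, 4.0]), (345, np.uint8(51), [624.0, 235.0, 5.0]), (351, np.uint8(15), [629.0, 233.0, 15.0]), (357, np.uint8(14), [629.0, 227.0, 40.0]), (363, np.uint8(65), [630.0, 222.0, 60.0]), (369, np.uint8(61), [636.0, 222.0, 60.0]), (375, np.uint8(93), [641.0, 222.0, 59.0])]
80 [(150, np.uint8(58), [430.0, 189.0, 59.0]), (156, np.uint8(68), [436.0, 189.0, 59.0]), (162, np.uint8(19), [438.0, 190.0, 48.0]), (168, np.uint8(11), [438.0, 193.0, 30.0]), (174, np.uint8(12), [438.0, 
[... 1087 characters left out ...]
2, np.uint8(77), [536.0, 161.0, 51.0]), (265, np.uint8(33), [537.0, 164.0, 4.0]), (268, np.uint8(33), [540.0, 164.0, 4.0]), (271, np.uint8(48), [544.0, 164.0, 4.0]), (274, np.uint8(82), [547.0, 164.0, 2.0]), (277, np.uint8(84), [551.0, 164.0, 3.0]), (345, np.uint8(55), [629.0, 163.0, 4.0]), (351, np.uint8(15), [631.0, 162.0, 25.0]), (357, np.uint8(20), [631.0, 161.0, 50.0]), (363, np.uint8(73), [634.0, 160.0, 61.0]), (369, np.uint8(69), [640.0, 161.0, 59.0]), (375, np.uint8(246), [664.0, 163.0, 1.0])]
[[486.0, 164.0, 5.0], [485.0, 160.0, 4.0], [485.0, 155.0, 5.0], [485.0, 151.0, 3.0], [495.0, 146.0, 61.0], [494.0, 142.0, 60.0], [494.0, 139.0, 59.0], [483.0, 133.0, 1.0], [483.0, 128.0, -1.0]]
```

Request:
drive_tool(
  deltas="0.04 0.011 0 0 0.03; 0.08 0.022 0 0 0.03; 0.118 0.033 0 0 0.03; 0.118 0.033 0.03 -1.5 0.03; 0.118 0.033 0.07 -1.5 0.03; 0.118 0.033 0.1 -1.5 0.03; 0.118 0.033 0.1 -1.5 0.03",
)

```text
clock: 11.08
eef_pos: [581.8, 196.3, 94.8]
tool_rot: [-3.137, 0.002, 1.593]
force: [-0.4, -0.6, 0.4]
width: 40.4
```

```bash
python3 - <<'E'
from m import *
p=cam("wrist"); save(p,"w7"); st()
p=cam("side"); cv2.imwrite("pics/s7c.png",cv2.resize(cv2.cvtColor(p["color"][50:250,140:340],cv2.COLOR_RGB2BGR),None,fx=3,fy=3))
E
```

```text
{'clock': 11.125, 'eef_pos': [583.41, 197.109, 96.575], 'tool_rot': [-3.14, 0.001, 1.593], 'width': 40.573, 'force': [0.799, -0.314, 0.776], 'qpos': [-0.417, 0.703, 0.074, 1.711, -0.07, 0.732, -0.286]}
```

View pics/w7.png

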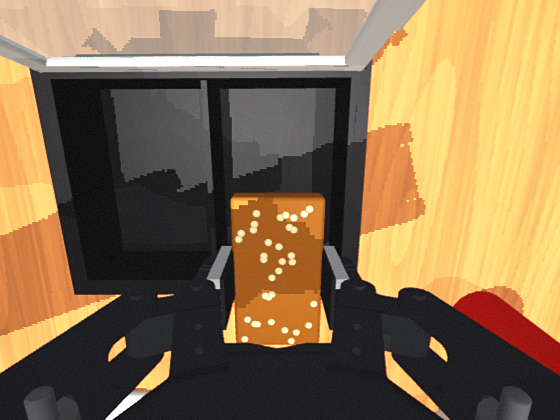

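View pics/s7c.png

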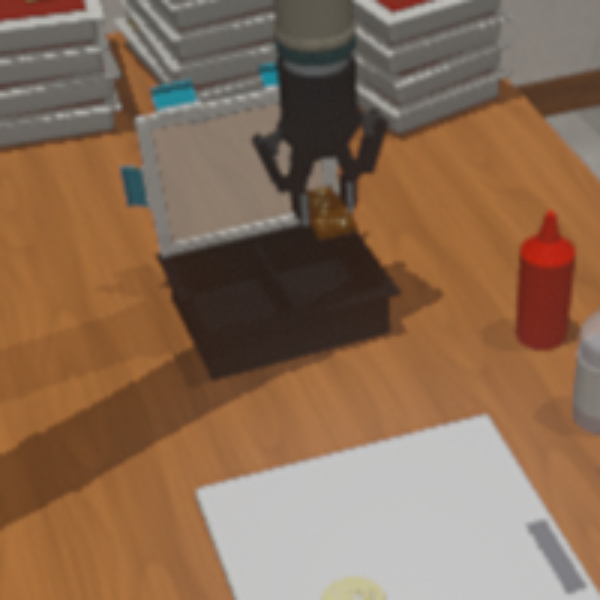

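Request:
drive_tool(
  deltas="0 0 0.04 0 0.03; 0 0 0.07 0 0.03; 0 0 0.095 0 0.03; 0 0 0.1 0 0.03; 0 0 0.1 0 0.03; 0 0 0.1 0 0.052; 0 0 0.1 0 0.052; 0 0 0.1 0 0.052; 0 0 0.1 0 0.052; 0 0 0.06 0 0.052; 0 0 0.01 0 0.052; 0 0 -0.05 0 0.052",
)

```text
clock: 12.68
eef_pos: [582.9, 198.3, 147.5]
tool_rot: [-3.14, 0.001, 1.595]
force: [1.2, 0.9, 0.0]
width: 51.9
```

```bash
python3 - <<'E'
from m import *
p=cam("wrist"); save(p,"w8"); st()
E
```

```text
{'clock': 12.725, 'eef_pos': [588.292, 199.903, 156.466], 'tool_rot': [3.13, -0.004, 1.595], 'width': 52.241, 'force': [1.936, -0.289, 5.981], 'qpos': [-0.424, 0.627, 0.083, 1.662, -0.065, 0.842, -0.29]}
```

View pics/w8.png

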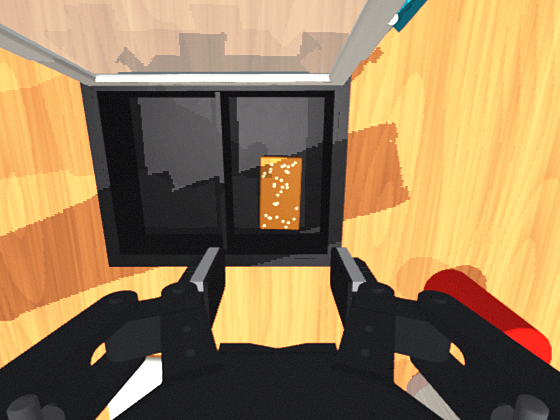

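Request:
drive_tool(
  deltas="-0.055 0 -0.05 0 0.07; -0.115 -0.002 -0.05 0 0.07; -0.175 -0.003 -0.05 0 0.07; -0.235 -0.004 -0.05 10 0.07; -0.295 -0.005 -0.05 20 0.07; -0.355 -0.006 -0.03 30 0.07; -0.415 -0.007 -0.01 40 0.07; -0.475 -0.008 0 50 0.07; -0.5 -0.009 0 60 0.07; -0.5 -0.009 0 69 0.07; -0.5 -0.009 0 69 0.07; -0.5 -0.009 0 69 0.07",
)

```text
clock: 14.22
eef_pos: [587.1, -300.7, 146.6]
tool_rot: [-3.141, -0.0, 0.395]
force: [0.6, -0.4, 0.1]
width: 69.7
```

```bash
python3 - <<'E'
from m import *
p=cam("wrist"); save(p,"w9"); st(); blobs(p,"w")
E
```

```text
{'clock': 14.275, 'eef_pos': [587.21, -300.751, 146.769], 'tool_rot': [-3.141, -0.0, 0.394], 'width': 70.049, 'force': [0.28, -0.054, 0.91], 'qpos': [0.206, 0.729, 0.397, 1.548, -0.327, 0.931, -0.468]}
w yellow 308 [273. 304.] z 17.9 rect 469.9 -344.5  43x10 ang 81.2 mean [ 469.9 -344.3]
w yellow 1161 [254. 329.] z 17.9 rect 428.3 -338.1  43x49 ang 81.1 mean [ 432.  -336.9]
w brown 2919 [304. 208.] z 24.0 rect 585.0 -331.2  74x41 ang 21.7 mean [ 586.  -330.8]
w cream 1371 [150. 263.] z 22.1 rect 468.1 -202.6  39x55 ang 64.6 mean [ 467.8 -203.5]
```

View pics/w9.png

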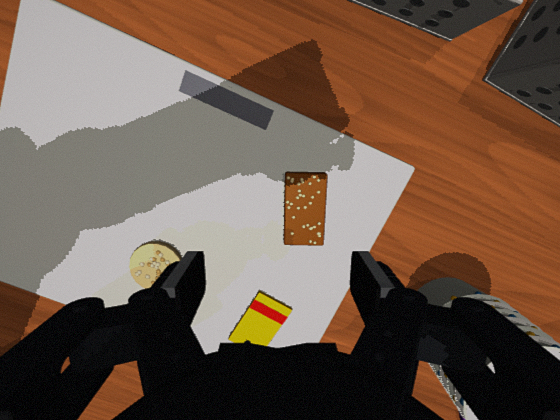

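Request:
drive_tool(
  deltas="-0.014 0.027 0.03 0.9 0.07; -0.014 0.027 0.08 0.9 0.07; -0.014 0.027 0.12 0.9 0.07; -0.014 0.027 0.15 0.9 0.065; -0.014 0.027 0.167 0.9 0.06; -0.014 0.027 0.167 0.9 0.06; -0.014 0.027 0.167 0.9 0.03; -0.014 0.027 0.167 0.9 0.03; -0.014 0.027 0.167 0.9 0.03; -0.014 0.027 0.167 0.9 0.03; -0.014 0.027 0.167 0.9 0.03; -0.014 0.027 0.167 0.9 0.03",
)

```text
clock: 15.78
eef_pos: [585.5, -332.7, -18.3]
tool_rot: [3.139, -0.002, 0.375]
force: [-1.3, 1.4, 7.7]
width: 40.2
```

Request:
drive_tool(
  deltas="0 0 -0.05 0 0.03; 0 0 -0.1 0 0.03; 0.02 -0.05 -0.15 -10 0.03; 0.04 -0.1 -0.19 -20 0.03; 0.06 -0.155 -0.2 -30 0.03; 0.08 -0.21 -0.2 -40 0.03; 0.1 -0.265 -0.2 -50 0.03; 0.12 -0.32 -0.2 -60 0.03; 0.14 -0.37 -0.2 -69.6 0.03; 0.16 -0.41 -0.2 -69.6 0.03; 0.18 -0.46 -0.2 -69.6 0.03; 0.194 -0.493 -0.2 -69.6 0.03",
)

```text
clock: 17.27
eef_pos: [583.5, 201.3, 180.2]
tool_rot: [3.141, -0.001, 1.593]
force: [0.3, -1.1, -0.8]
width: 40.2
```

Request:
drive_tool(
  deltas="0 0 0 0 0.03; 0 0 0.04 0 0.03; 0 0 0.07 0 0.03; 0 0 0.07 0 0.03",
)

```text
clock: 17.77
eef_pos: [582.3, 195.8, 108.0]
tool_rot: [-3.137, 0.003, 1.589]
force: [-0.1, 0.7, 0.4]
width: 40.3
```

```bash
python3 - <<'E'
from m import *
p=cam("wrist"); save(p,"w10"); st()
E
```

```text
{'clock': 17.825, 'eef_pos': [583.852, 196.518, 109.643], 'tool_rot': [-3.14, 0.001, 1.589], 'width': 39.927, 'force': [0.224, -0.072, -0.021], 'qpos': [-0.425, 0.686, 0.089, 1.701, -0.081, 0.759, -0.28]}
```

View pics/w10.png

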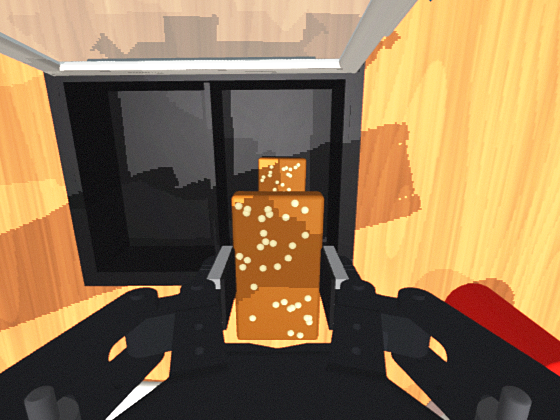

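Request:
drive_tool(
  deltas="0 0 0.04 0 0.03; 0 0 0.08 0 0.03; 0 0 0.105 0 0.03; 0 0 0.107 0 0.03; 0 0 0.107 0 0.03; 0 0 0.107 0 0.052; 0 0 0.107 0 0.052; 0 0 0.107 0 0.052; 0 0 0.107 0 0.052; 0 0 0.06 0 0.052; 0 0 0.01 0 0.052; 0 0 -0.05 0 0.052",
)

```text
clock: 19.32
eef_pos: [583.3, 197.7, 160.6]
tool_rot: [-3.14, 0.001, 1.59]
force: [1.0, 0.5, -0.9]
width: 52.3
```

```bash
python3 - <<'E'
from m import *
p=cam("wrist"); save(p,"w11"); st()
E
```

```text
{'clock': 19.375, 'eef_pos': [588.688, 199.27, 169.554], 'tool_rot': [3.13, -0.004, 1.59], 'width': 51.728, 'force': [1.693, -0.88, 4.889], 'qpos': [-0.433, 0.613, 0.1, 1.649, -0.075, 0.871, -0.285]}
```

View pics/w11.png

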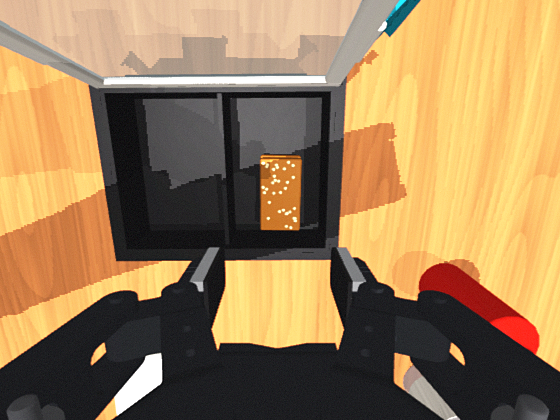

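Request:
drive_tool(
  deltas="-0.05 -0.01 -0.03 0 0.085; -0.1 -0.02 -0.03 0 0.085; -0.15 -0.04 -0.03 10 0.085; -0.2 -0.055 -0.03 20 0.085; -0.25 -0.07 -0.02 30 0.085; -0.3 -0.085 0 40 0.085; -0.35 -0.1 0.02 50 0.085; -0.4 -0.12 0.03 60 0.085; -0.404 -0.126 0.03 70 0.085; -0.404 -0.126 0.03 80 0.085; -0.404 -0.126 0.03 90 0.085; -0.404 -0.126 0.03 90.5 0.085",
)

```text
clock: 20.88
eef_pos: [465.8, -208.3, 129.6]
tool_rot: [3.141, 0.0, 0.012]
force: [-0.4, 0.0, -0.4]
width: 85.0
```

```bash
python3 - <<'E'
from m import *
p=cam("wrist"); save(p,"w12"); st(); blobs(p,"w")
E
```

```text
{'clock': 20.925, 'eef_pos': [465.87, -208.244, 129.633], 'tool_rot': [3.141, 0.0, 0.013], 'width': 85.086, 'force': [0.117, -0.506, 0.18], 'qpos': [0.024, 0.581, 0.511, 1.984, -0.437, 0.685, -0.748]}
w yellow 442 [419. 197.] z 17.9 rect 469.6 -344.4  43x10 ang 81.2 mean [ 469.7 -344.3]
w yellow 1980 [408. 236.] z 17.9 rect 428.4 -338.2  43x49 ang 81.3 mean [ 429.2 -338.4]
w cream 2498 [280. 202.] z 22.0 rect 463.5 -210.8  54x55 ang 45.9 mean [ 463.4 -211.3]
```

View pics/w12.png

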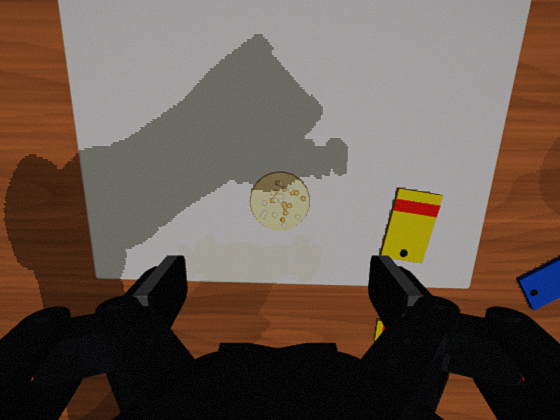

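Request:
drive_tool(
  deltas="-0.002 0.003 0.04 0 0.085; -0.002 0.003 0.09 0 0.085; -0.002 0.003 0.13 0 0.08; -0.002 0.003 0.152 0 0.075; -0.002 0.003 0.152 0 0.075; -0.002 0.003 0.152 0 0.045; -0.002 0.003 0.152 0 0.045; -0.002 0.003 0.152 0 0.045; -0.002 0.003 0.152 0 0.045; -0.002 0.003 0.152 0 0.045; -0.002 0.003 0.152 0 0.045",
)

```text
clock: 22.3
eef_pos: [464.6, -211.9, -20.6]
tool_rot: [3.141, -0.002, 0.011]
force: [-2.3, -0.6, 5.9]
width: 54.7
```

Request:
drive_tool(
  deltas="0 0 -0.05 0 0.045; 0 0 -0.1 0 0.045; 0 0 -0.15 0 0.045; 0.003 -0.06 -0.2 0 0.045; 0.006 -0.12 -0.2 0 0.045; 0.009 -0.18 -0.2 0 0.045; 0.012 -0.24 -0.2 0 0.045; 0.015 -0.3 -0.2 0 0.045; 0.018 -0.36 -0.2 0 0.045; 0.02 -0.41 -0.18 0 0.045; 0.021 -0.427 -0.15 0 0.045; 0.021 -0.427 -0.12 0 0.045",
)

```text
clock: 23.8
eef_pos: [480.5, 218.9, 97.8]
tool_rot: [-3.14, -0.002, 0.016]
force: [0.0, -0.5, 0.1]
width: 54.9
```

```bash
python3 - <<'E'
from m import *
p=cam("wrist"); save(p,"w13"); st()
E
```

```text
{'clock': 23.85, 'eef_pos': [478.008, 216.734, 94.564], 'tool_rot': [3.14, 0.004, 0.014], 'width': 54.982, 'force': [-0.249, -0.475, -2.232], 'qpos': [-0.82, 0.664, 0.526, 1.971, -0.535, 0.651, -1.506]}
```

View pics/w13.png

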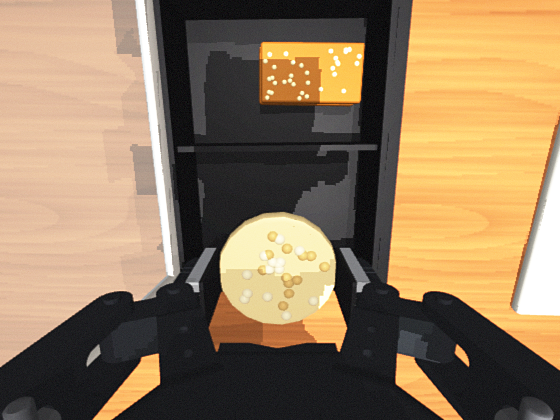

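Request:
drive_tool(
  deltas="0.002 0.001 0 0 0.045; 0.002 0.001 0.03 0 0.045; 0.002 0.001 0.06 0 0.045; 0.002 0.001 0.06 0 0.045; 0.002 0.001 0.06 0 0.045",
)

```text
clock: 24.48
eef_pos: [484.0, 214.8, 39.6]
tool_rot: [-3.141, -0.003, 0.01]
force: [-0.7, -0.2, 0.1]
width: 54.8
```

```bash
python3 - <<'E'
from m import *
p=cam("wrist"); save(p,"w14"); st()
p=cam("side"); cv2.imwrite("pics/s14c.png",cv2.resize(cv2.cvtColor(p["color"][50:250,140:340],cv2.COLOR_RGB2BGR),None,fx=3,fy=3))
E
```

```text
{'clock': 24.525, 'eef_pos': [484.017, 214.984, 39.673], 'tool_rot': [-3.14, -0.003, 0.01], 'width': 54.815, 'force': [-0.651, 0.085, -0.459], 'qpos': [-0.756, 0.746, 0.441, 1.995, -0.611, 0.529, -1.44]}
```

View pics/w14.png

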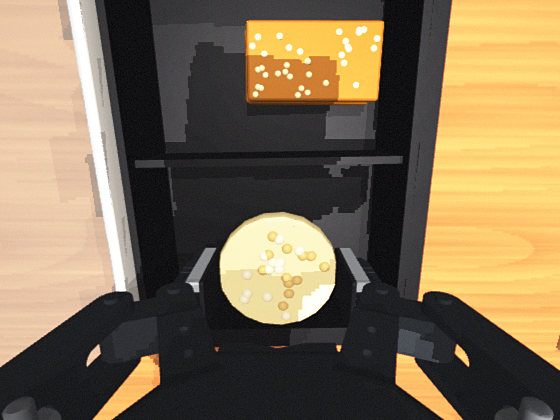

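View pics/s14c.png

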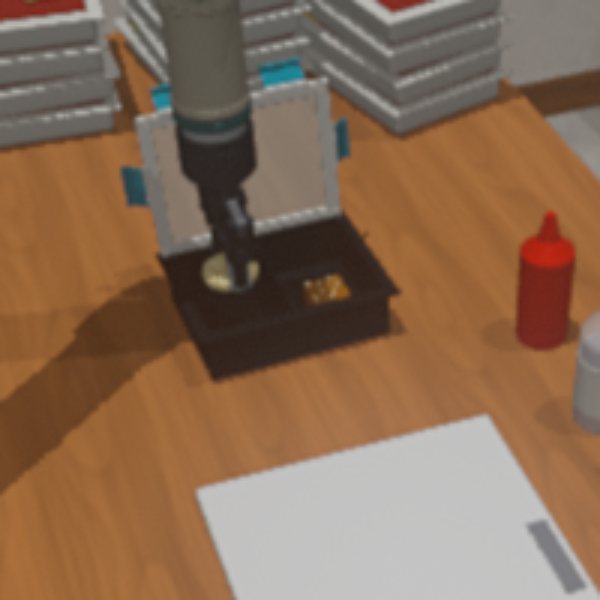

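Disc is over the near compartment. Lower and release.

Request:
drive_tool(
  deltas="0 0 0.02 0 0.045; 0 0 0.04 0 0.045; 0 0 0.04 0 0.045; 0 0 0.04 0 0.07; 0 0 0.04 0 0.07; 0 0 0.04 0 0.07; 0 0 0.04 0 0.07; 0 0 -0.01 0 0.07; 0 0 -0.06 0 0.07; 0 0 -0.1 0 0.07; 0 0 -0.1 0 0.07",
)

```text
clock: 25.95
eef_pos: [484.6, 215.5, 140.7]
tool_rot: [-3.139, -0.006, 0.011]
force: [0.3, 0.7, 0.4]
width: 69.9
```

```bash
python3 - <<'E'
from m import *
p=cam("wrist"); save(p,"w15"); st()
W=cloud(p); print(local(p,W,(280,205)),local(p,W,(310,80)))
p=cam("scene"); save(p,"sc15"); W=cloud(p)
lid=(W[...,2]>75)&(W[...,1]>270)&(W[...,1]<400)&(W[...,0]>400)&(W[...,0]<680); q=W[lid]
u,s,v=np.linalg.svd(q-np.median(q,0),full_matrices=False); print(v[2]); print(np.nanpercentile(q,[1,50,99],0).round())
E
```

```text
{'clock': 26.0, 'eef_pos': [483.057, 215.337, 138.947], 'tool_rot': [-3.14, -0.002, 0.011], 'width': 69.65, 'force': [-0.163, -0.049, -0.211], 'qpos': [-0.859, 0.606, 0.593, 1.932, -0.488, 0.747, -1.543]}
[475.4 213.2  14.3] [592.1 188.5  28. ]
[ 0.05702544 -0.9960759   0.06768231]
[[429. 273.  77.]
 [542. 314. 152.]
 [649. 341. 276.]]
```

View pics/w15.png

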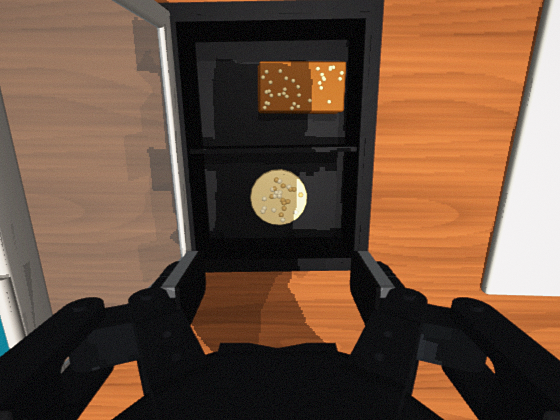

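View pics/sc15.png

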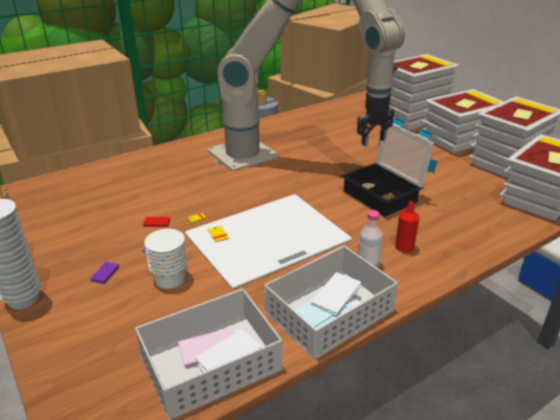

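```bash
python3 - <<'E'
from m import *
p=cam("scene"); W=cloud(p)
m=(W[...,0]>350)&(W[...,0]<800)&(W[...,1]>345)&(W[...,1]<600)&(W[...,2]>15)
q=W[m]; print(len(q)); 
for y in range(345,600,25):
    k=q[(q[:,1]>=y)&(q[:,1]<y+25)]
    if len(k)>5: print(y,len(k),np.percentile(k[:,[0,2]],[3,97],0).round().tolist())
p=cam("side"); W=cloud(p)
hsv=cv2.cvtColor(p["color"],cv2.COLOR_RGB2HSV); t=(abs(hsv[...,0].astype(int)-95)<8)&(hsv[...,1]>120)
n,l,s,c=cv2.connectedComponentsWithStats(t.astype(np.uint8))
for i in range(1,n):
    if s[i,4]>20: print(c[i].round(),s[i,4],np.nanmedian(W[l==i],0).round(),np.nanpercentile(W[l==i],[5,95],0).round().tolist())
E
```

```text
346
495 37 [[777.0, 40.0], [800.0, 167.0]]
520 213 [[776.0, 22.0], [799.0, 167.0]]
545 46 [[767.0, 39.0], [797.0, 170.0]]
570 40 [[762.0, 162.0], [798.0, 170.0]]
595 9 [[757.0, 163.0], [797.0, 168.0]]
[24.  8.] 134 [105.  72. 582.] [[73.0, 64.0, 565.0], [140.0, 92.0, 592.0]]
[233.  74.] 84 [584. 333. 223.] [[566.0, 325.0, 215.0], [604.0, 340.0, 230.0]]
[195.  82.] 59 [462. 329. 222.] [[450.0, 321.0, 216.0], [475.0, 336.0, 232.0]]
[184. 112.] 47 [413. 317. 137.] [[408.0, 309.0, 119.0], [418.0, 323.0, 151.0]]
```

Request:
drive_tool(
  deltas="0 0 -0.05 0 0; 0 0 -0.1 0 0; 0.01 -0.01 -0.11 0 0; 0.02 -0.05 -0.11 0 0; 0.03 -0.1 -0.11 0 0; 0.04 -0.15 -0.11 0 0; 0.047 -0.18 -0.11 0 0; 0.047 -0.18 -0.11 0 0; 0.047 -0.18 -0.11 0 0",
)

```text
clock: 27.28
eef_pos: [527.4, 393.5, 246.5]
tool_rot: [3.139, 0.002, 0.009]
force: [0.1, -0.7, 0.1]
width: -0.1
```

```bash
python3 - <<'E'
from m import *
p=cam("wrist"); save(p,"w16"); st()
p=cam("side"); cv2.imwrite("pics/s16c.png",cv2.resize(cv2.cvtColor(p["color"][0:200,140:340],cv2.COLOR_RGB2BGR),None,fx=3,fy=3))
E
```

```text
{'clock': 27.325, 'eef_pos': [527.615, 393.251, 247.052], 'tool_rot': [3.14, 0.001, 0.008], 'width': -0.108, 'force': [-0.026, -0.038, -0.352], 'qpos': [-1.043, 0.677, 0.662, 1.44, -0.43, 1.173, -1.883]}
```

View pics/w16.png

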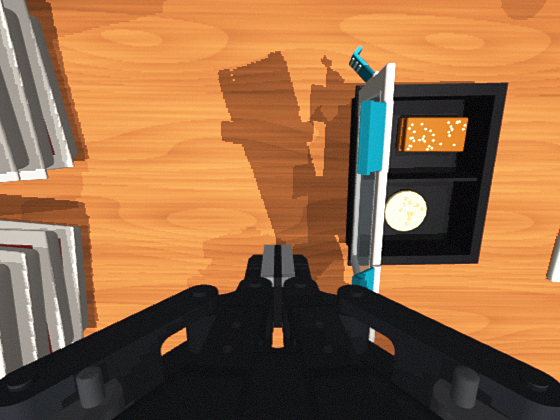

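View pics/s16c.png

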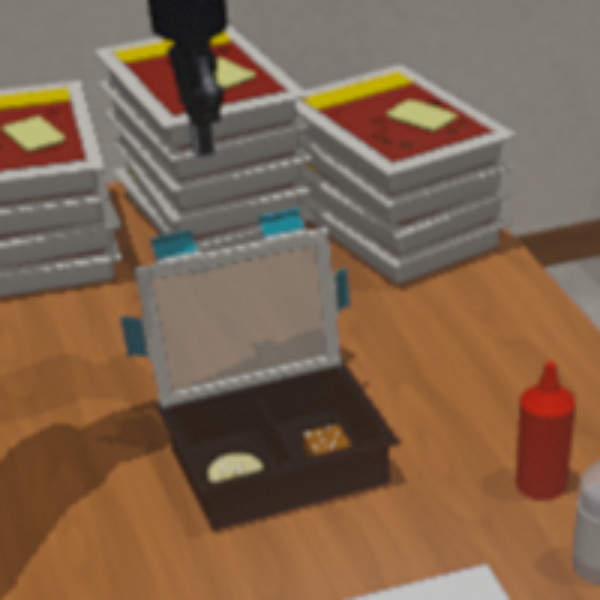

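Request:
drive_tool(
  deltas="0.003 0 0.03 0 0; 0.003 0 0.06 0 0; 0.003 0 0.09 0 0; 0.003 0.01 0.092 0 0; 0.003 0.025 0.092 0 0; 0.003 0.035 0.092 0 0; 0.003 0.045 0.092 0 0; 0.003 0.055 0.092 0 0; 0.003 0.065 0.092 0 0; 0.003 0.075 0.092 0 0; 0.003 0.085 0.092 0 0; 0.003 0.095 0.092 0 0",
)

```text
clock: 28.88
eef_pos: [531.6, 299.7, 155.8]
tool_rot: [3.142, -0.0, 0.011]
force: [0.2, 0.2, -1.1]
width: -0.3
```

```bash
python3 - <<'E'
from m import *
p=cam("wrist"); save(p,"w17"); st()
p=cam("side"); cv2.imwrite("pics/s17c.png",cv2.resize(cv2.cvtColor(p["color"][0:200,140:340],cv2.COLOR_RGB2BGR),None,fx=3,fy=3))
E
```

```text
{'clock': 28.925, 'eef_pos': [531.75, 297.556, 155.862], 'tool_rot': [3.14, 0.0, 0.008], 'width': 0.224, 'force': [0.097, -1.078, 0.489], 'qpos': [-0.92, 0.693, 0.61, 1.692, -0.48, 0.912, -1.68]}
```

View pics/s17c.png

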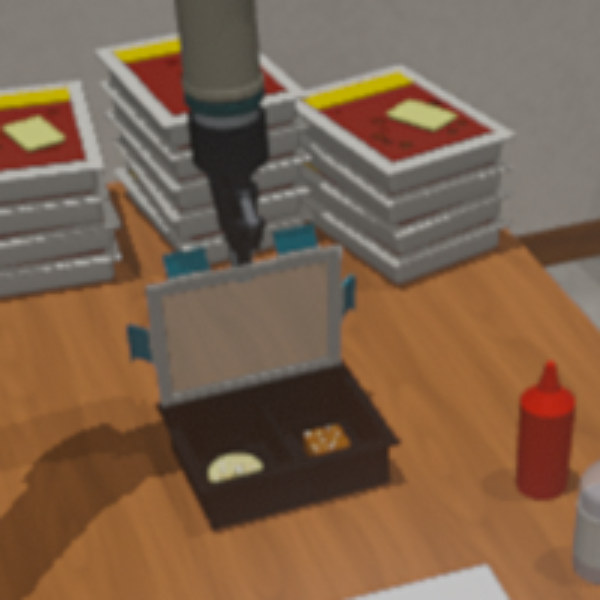

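Lid follows the finger. Continue.

Request:
drive_tool(
  deltas="0 0.01 0 0 0; 0 0.02 0 0 0; 0 0.03 0 0 0; 0 0.04 0 0 0; 0 0.05 0 0 0; 0 0.06 0 0 0; 0 0.07 0 0 0; 0 0.08 0 0 0; 0 0.085 0 0 0; 0 0.085 0 0 0",
)

```text
clock: 30.22
eef_pos: [532.6, 214.9, 155.9]
tool_rot: [-3.142, -0.0, 0.01]
force: [-0.7, 0.1, 0.5]
width: -0.2
```

```bash
python3 - <<'E'
from m import *
st()
p=cam("side"); cv2.imwrite("pics/s18c.png",cv2.resize(cv2.cvtColor(p["color"][0:200,140:340],cv2.COLOR_RGB2BGR),None,fx=3,fy=3))
E
```

```text
{'clock': 30.225, 'eef_pos': [532.576, 214.902, 155.879], 'tool_rot': [-3.142, -0.0, 0.01], 'width': -0.157, 'force': [-0.693, 0.111, 0.467], 'qpos': [-0.809, 0.643, 0.605, 1.791, -0.469, 0.855, -1.544]}
```

View pics/s18c.png

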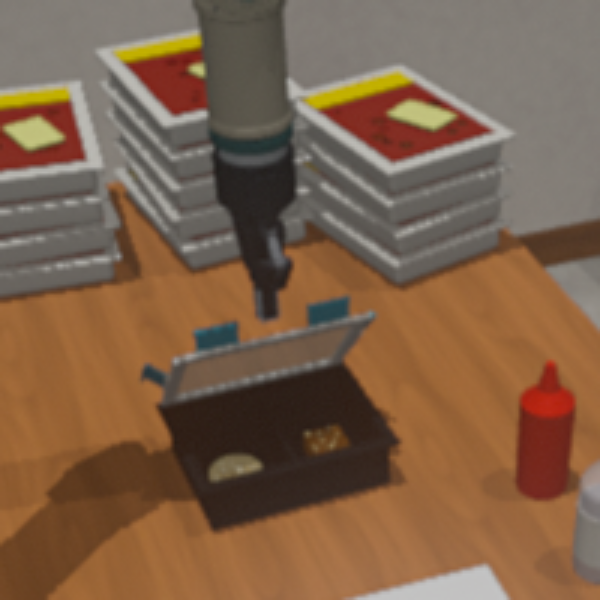

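Request:
drive_tool(
  deltas="0 0 -0.02 0 0; 0 0 -0.02 0 0; 0 0 -0.02 0 0; 0 0 -0.02 0 0; 0 0 -0.02 0 0; 0 0 -0.02 0 0; 0 0 -0.02 0 0; 0 0 -0.02 0 0; 0 0 -0.02 0 0; 0 0 -0.02 0 0",
)

```text
clock: 31.52
eef_pos: [532.5, 215.3, 175.8]
tool_rot: [-3.142, -0.0, 0.01]
force: [-0.2, 0.1, -1.5]
width: 0.3
```

```bash
python3 - <<'E'
from m import *
st()
p=cam("side"); cv2.imwrite("pics/s19c.png",cv2.resize(cv2.cvtColor(p["color"][0:200,140:340],cv2.COLOR_RGB2BGR),None,fx=3,fy=3))
p=cam("wrist"); save(p,"w19"); W=cloud(p)
hsv=cv2.cvtColor(p["color"],cv2.COLOR_RGB2HSV); t=(abs(hsv[...,0].astype(int)-95)<8)&(hsv[...,1]>120)
n,l,s,c=cv2.connectedComponentsWithStats(t.astype(np.uint8))
for i in range(1,n):
    if s[i,4]>100: print(c[i].round(),s[i,4],np.nanmedian(W[l==i],0).round(),np.nanpercentile(W[l==i],[3,97],0).round().tolist())
E
```

```text
{'clock': 31.525, 'eef_pos': [532.488, 215.307, 175.829], 'tool_rot': [-3.142, -0.0, 0.01], 'width': 0.324, 'force': [-0.219, 0.095, -1.453], 'qpos': [-0.822, 0.62, 0.622, 1.771, -0.448, 0.896, -1.561]}
[273.  66.] 1278 [648. 221.  77.] [[638.0, 200.0, 67.0], [659.0, 241.0, 83.0]]
[373. 134.] 1104 [594. 133.  75.] [[573.0, 122.0, 67.0], [614.0, 142.0, 83.0]]
[365. 256.] 806 [479. 130.  75.] [[458.0, 119.0, 67.0], [499.0, 139.0, 83.0]]
```

View pics/s19c.png

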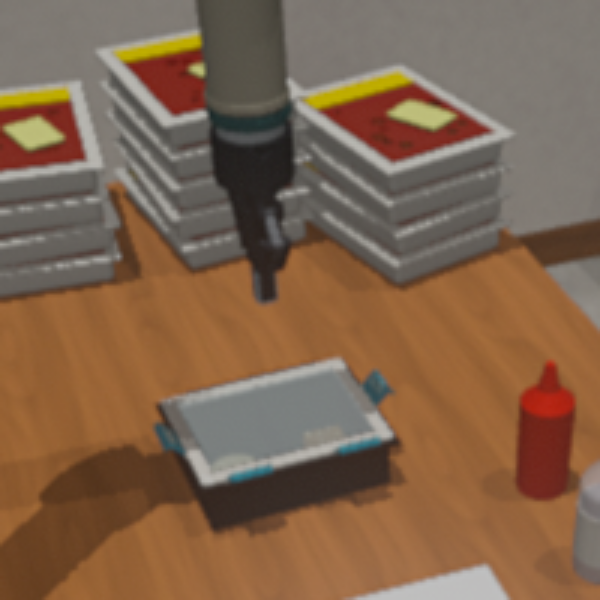

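View pics/w19.png

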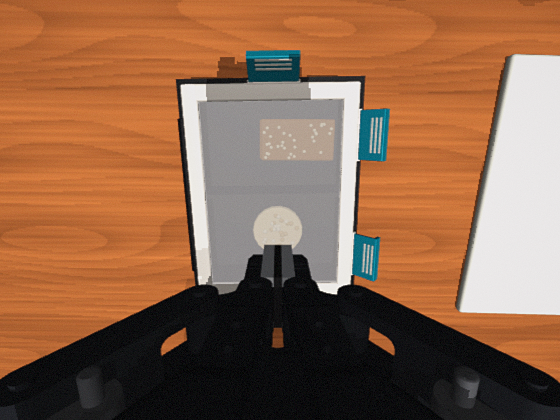

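Request:
drive_tool(
  deltas="0.03 0.045 0 0 0; 0.06 0.09 0.03 0 0; 0.06 0.09 0.07 0 0; 0.06 0.09 0.1 0 0; 0.06 0.09 0.11 0 0; 0.06 0.09 0.12 0 0; 0.06 0.09 0.13 0 0; 0.06 0.09 0.138 0 0; 0.06 0.09 0.141 0 0; 0.06 0.09 0.141 0 0",
)

```text
clock: 32.88
eef_pos: [593.5, 126.6, 34.9]
tool_rot: [-3.141, -0.0, 0.011]
force: [0.3, -0.2, -0.6]
width: 0.2
```

```bash
cat >> m.py <<'E'
def tabs(p):
    W=cloud(p)
    hsv=cv2.cvtColor(p["color"],cv2.COLOR_RGB2HSV); t=(abs(hsv[...,0].astype(int)-95)<8)&(hsv[...,1]>120)&(W[...,0]>380)&(W[...,1]>90)&(W[...,1]<260)
    n,l,s,c=cv2.connectedComponentsWithStats(t.astype(np.uint8))
    for i in range(1,n):
        if s[i,4]>30: print('tab',c[i].round(),s[i,4],np.nanmedian(W[l==i],0).round(1),np.nanpercentile(W[l==i],[3,97],0).round(1).tolist())
E
python3 - <<'E'
from m import *
st()
p=cam("side"); tabs(p); cv2.imwrite("pics/s20c.png",cv2.resize(cv2.cvtColor(p["color"][50:250,140:340],cv2.COLOR_RGB2BGR),None,fx=3,fy=3))
E
```

```text
{'clock': 32.875, 'eef_pos': [593.467, 126.603, 34.857], 'tool_rot': [-3.141, -0.0, 0.011], 'width': 0.205, 'force': [0.297, -0.184, -0.569], 'qpos': [-0.541, 0.835, 0.475, 1.779, -0.58, 0.67, -1.294]}
```

View pics/s20c.png

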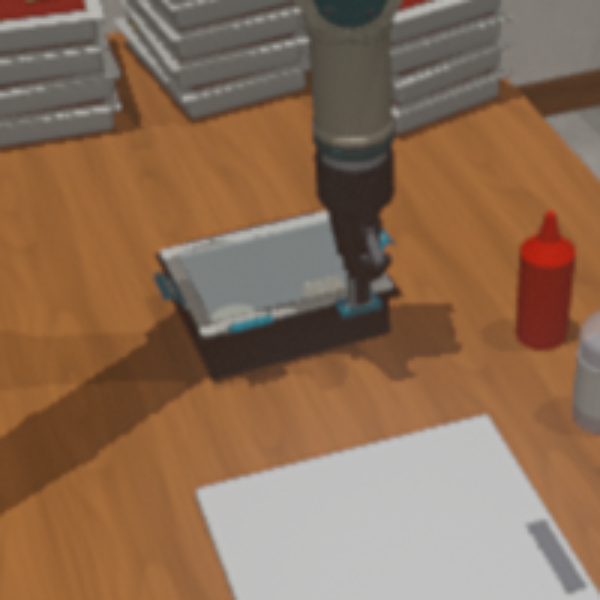

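Request:
drive_tool(
  deltas="0 0 0.002 0 0; 0 0 0.004 0 0; 0 0 0.004 0 0",
)

```text
clock: 33.3
eef_pos: [593.4, 126.9, 32.0]
tool_rot: [-3.14, -0.0, 0.011]
force: [-2.1, 0.5, 10.4]
width: 0.2
```

Request:
drive_tool(
  deltas="0 0 0.002 0 0; 0 0 0.002 0 0",
)

```text
clock: 33.55
eef_pos: [593.5, 127.0, 31.5]
tool_rot: [-3.139, -0.001, 0.011]
force: [-5.2, -0.0, 22.4]
width: -0.3
```

Request:
drive_tool(
  deltas="0 0 -0.04 0 0; 0 0 -0.08 0 0; 0 0 -0.08 0 0",
)

```text
clock: 33.92
eef_pos: [595.7, 126.5, 111.7]
tool_rot: [-3.14, -0.006, 0.011]
force: [0.6, -0.0, -0.1]
width: -0.2
```

```bash
python3 - <<'E'
from m import *
st()
p=cam("wrist"); save(p,"w21"); tabs(p); p=cam("side"); tabs(p); p=cam("scene");tabs(p)
E
```

```text
{'clock': 33.925, 'eef_pos': [595.667, 126.466, 111.689], 'tool_rot': [-3.14, -0.006, 0.011], 'width': -0.223, 'force': [0.581, -0.032, -0.065], 'qpos': [-0.587, 0.736, 0.554, 1.737, -0.51, 0.81, -1.351]}
tab [141. 145.] 1644 [650.5 218.8  78. ] [[638.5, 198.8, 67.2], [659.2, 240.6, 82.9]]
tab [270. 218.] 1265 [596.4 133.7  65. ] [[575.1, 120.2, 63.1], [614.8, 142.0, 66.5]]
tab [277. 343.] 106 [498.6 125.9  80.6] [[492.9, 121.9, 76.5], [606.1, 129.1, 219.1]]
tab [372. 197.] 56 [580.6 137.4  60.6] [[540.7, 120.0, 31.2], [615.6, 153.8, 69.7]]
```

View pics/w21.png

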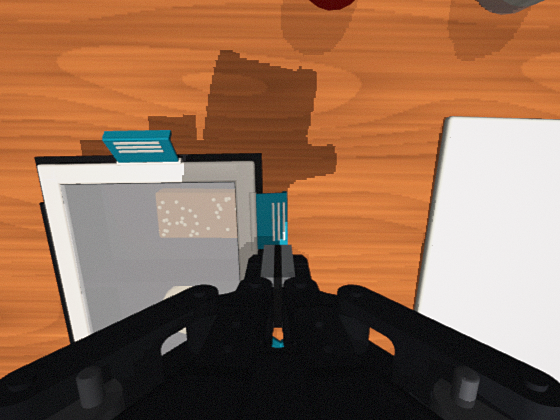

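Request:
drive_tool(
  deltas="-0.055 0.001 0 0 0; -0.115 0.002 0 0 0; -0.115 0.002 0 0 0; -0.115 0.002 0.03 0 0; -0.115 0.002 0.04 0 0; -0.115 0.002 0.05 0 0; -0.115 0.002 0.06 0 0; -0.115 0.002 0.07 0 0; -0.115 0.002 0.077 0 0; -0.115 0.002 0.08 0 0; -0.115 0.002 0.08 0 0",
)

```text
clock: 35.45
eef_pos: [479.4, 122.3, 31.1]
tool_rot: [-3.14, -0.002, 0.009]
force: [-3.9, -3.9, 28.1]
width: 0.0
```

Request:
drive_tool(
  deltas="0 0 -0.04 0 0; 0 0 -0.08 0 0; -0.03 -0.04 -0.12 0 0; -0.06 -0.08 -0.14 0 0; -0.065 -0.094 -0.14 0 0; -0.065 -0.094 -0.14 0 0",
)

```text
clock: 36.2
eef_pos: [412.0, 217.2, 168.4]
tool_rot: [-3.141, 0.0, 0.014]
force: [0.2, -1.2, 0.1]
width: -0.1
```

```bash
python3 - <<'E'
from m import *
st()
p=cam("wrist"); save(p,"w22"); tabs(p)
p=cam("side");  tabs(p);cv2.imwrite("pics/s22c.png",cv2.resize(cv2.cvtColor(p["color"][50:250,140:340],cv2.COLOR_RGB2BGR),None,fx=3,fy=3))
E
```

```text
{'clock': 36.2, 'eef_pos': [411.993, 217.218, 168.413], 'tool_rot': [-3.141, 0.0, 0.014], 'width': -0.1, 'force': [0.228, -1.162, 0.131], 'qpos': [-1.012, 0.492, 0.672, 2.06, -0.453, 0.737, -1.612]}
tab [389.   5.] 281 [574.3 130.2  64.6] [[571.4, 119.9, 62.0], [577.8, 141.3, 66.6]]
tab [378. 129.] 960 [478.2 130.9  64.9] [[457.3, 117.7, 63.1], [497.7, 138.9, 66.5]]
tab [280. 196.] 1034 [419.3 215.   75.7] [[407.8, 194.3, 66.8], [428.2, 235.1, 82.8]]
tab [258. 151.] 31 [582.6 131.9  65. ] [[569.6, 117.9, 55.9], [610.8, 140.6, 69.1]]
tab [223. 160.] 39 [473.6 129.5  64.6] [[453.9, 116.5, 57.4], [495.5, 135.8, 68.4]]
```

View pics/w22.png

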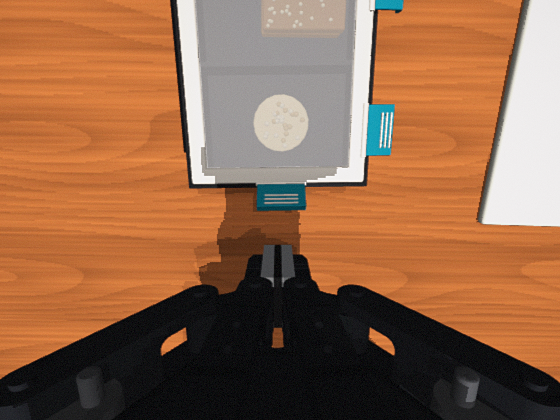

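View pics/s22c.png

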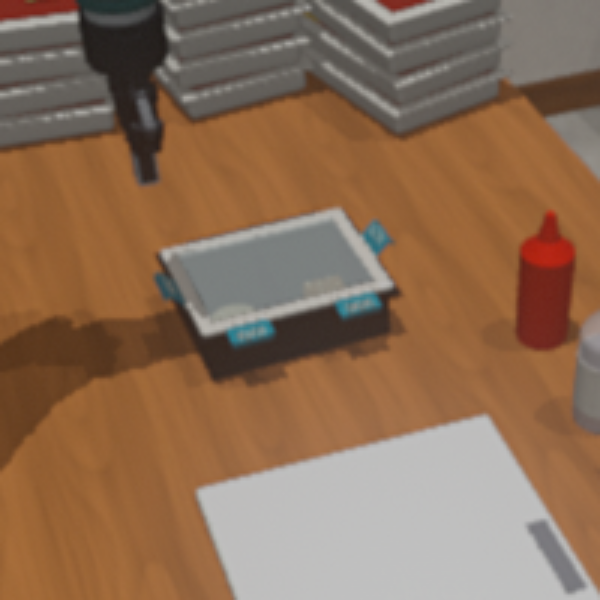

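Request:
drive_tool(
  deltas="0 0.002 0.04 0 0; 0 0.002 0.08 0 0; 0 0.002 0.09 0 0; 0 0.002 0.1 0 0; 0 0.002 0.11 0 0; 0 0.002 0.12 0 0; 0 0.002 0.13 0 0; 0 0.002 0.136 0 0; 0 0.002 0.139 0 0; 0 0.002 0.139 0 0",
)

```text
clock: 37.55
eef_pos: [411.7, 214.4, 31.6]
tool_rot: [-3.139, 0.001, 0.01]
force: [-7.4, -1.9, 27.5]
width: -0.2
```

Request:
drive_tool(
  deltas="0 0 -0.05 0 0; 0 0 -0.1 0 0; 0.06 -0.001 -0.13 0 0; 0.12 -0.002 -0.13 0 0; 0.18 -0.003 -0.13 0 0; 0.242 -0.003 -0.13 0 0; 0.242 -0.003 -0.13 0 0; 0.242 -0.003 -0.13 0 0",
)

```text
clock: 38.55
eef_pos: [653.9, 219.2, 159.1]
tool_rot: [3.141, 0.001, 0.01]
force: [-0.1, -1.1, 0.6]
width: -0.2
```

```bash
python3 - <<'E'
from m import *
st()
p=cam("wrist"); save(p,"w23"); tabs(p)
p=cam("side");  tabs(p);cv2.imwrite("pics/s23c.png",cv2.resize(cv2.cvtColor(p["color"][50:250,140:340],cv2.COLOR_RGB2BGR),None,fx=3,fy=3))
E
```

```text
{'clock': 38.55, 'eef_pos': [653.907, 219.234, 159.11], 'tool_rot': [3.141, 0.001, 0.01], 'width': -0.19, 'force': [-0.141, -1.113, 0.616], 'qpos': [-0.688, 0.806, 0.624, 1.444, -0.505, 1.056, -1.521]}
tab [276. 210.] 758 [654.1 220.5  79. ] [[638.7, 199.6, 67.3], [659.1, 241.3, 82.9]]
tab [367. 264.] 715 [595.6 134.2  65. ] [[573.6, 121.6, 63.2], [615.2, 142.2, 66.6]]
tab [258. 151.] 32 [585.  132.4  64.4] [[570.2, 119.3, 57.0], [611.6, 139.7, 67.3]]
```

View pics/s23c.png

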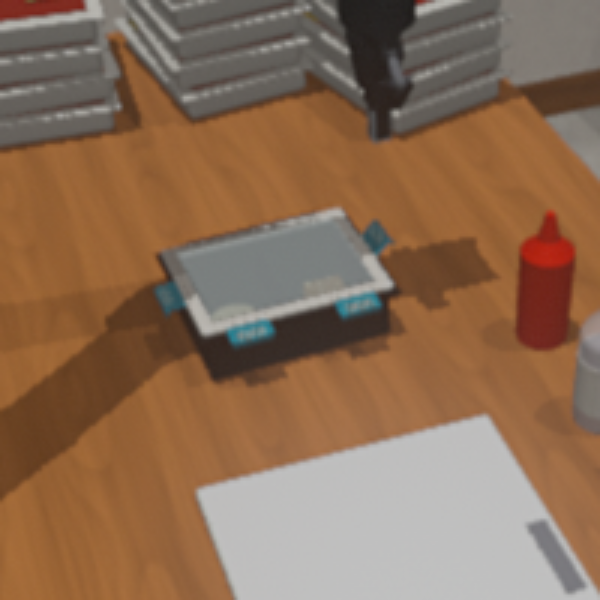

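Request:
drive_tool(
  deltas="0 0 0.04 0 0; 0 0 0.08 0 0; 0 0 0.09 0 0; 0 0 0.1 0 0; 0 0 0.11 0 0; 0 0 0.12 0 0; 0 0 0.126 0 0; 0 0 0.13 0 0; 0 0 0.13 0 0",
)

```text
clock: 39.78
eef_pos: [656.1, 219.6, 31.9]
tool_rot: [-3.141, -0.003, 0.01]
force: [1.6, -0.1, 9.9]
width: -0.1
```

Request:
drive_tool(
  deltas="0 0 -0.04 0 0; 0 0 -0.08 0 0; 0 0 -0.13 0 0; -0.03 0 -0.14 0 0; -0.07 0 -0.14 0 0; -0.1 0 -0.14 0 0; -0.1 0 -0.14 0 0; -0.1 0 -0.14 0 0",
)

```text
clock: 40.78
eef_pos: [554.6, 218.7, 169.8]
tool_rot: [3.142, 0.0, 0.011]
force: [-0.4, 0.3, 1.0]
width: 0.2
```

```bash
python3 - <<'E'
from m import *
st()
p=cam("wrist"); save(p,"w24"); tabs(p); W=cloud(p)
m=(W[...,2]>55)&(W[...,2]<75)&(p["color"].min(-1)>170); q=W[m]; print('lid frame',np.percentile(q,[1,50,99],0).round(1).tolist())
p=cam("side");  tabs(p);rects(p,cloud(p),'side');cv2.imwrite("pics/s24c.png",cv2.resize(cv2.cvtColor(p["color"][50:250,140:340],cv2.COLOR_RGB2BGR),None,fx=3,fy=3))
E
```

```text
{'clock': 40.775, 'eef_pos': [554.607, 218.661, 169.777], 'tool_rot': [3.142, 0.0, 0.011], 'width': 0.218, 'force': [-0.433, 0.253, 0.958], 'qpos': [-0.815, 0.666, 0.651, 1.717, -0.488, 0.926, -1.527]}
tab [277.  95.] 1163 [647.2 220.1  64.9] [[638.1, 200.1, 63.0], [660.1, 240.8, 66.7]]
tab [372. 159.] 875 [594.3 134.   64.9] [[573.1, 121.2, 63.1], [613.8, 141.9, 66.6]]
tab [365. 270.] 518 [486.4 131.1  65. ] [[466.1, 118.2, 63.1], [533.3, 162.4, 155.6]]
lid frame [[471.0, 122.1, 64.2], [569.0, 180.7, 65.9], [637.0, 299.4, 67.7]]
tab [258. 151.] 32 [584.7 132.8  65.1] [[570.8, 119.0, 57.4], [610.9, 139.7, 66.5]]
tab [223. 160.] 39 [473.4 130.   64.3] [[454.3, 114.2, 58.2], [497.0, 138.0, 66.7]]
side yellow 290 [262. 294.] z 18.0 rect 426.0 -341.8  41x48 ang 81.1
side yellow 263 [214. 316.] z 3.7 rect 303.4 -357.7  52x31 ang 88.9
side cream 396 [ 70. 254.] z 27.4 rect 13.5 -31.7  142x77 ang 17.9
```

View pics/w24.png

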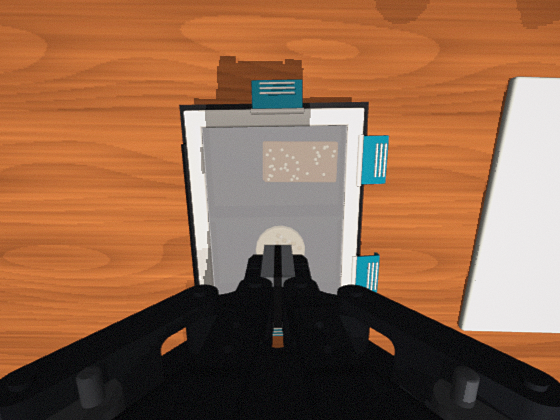

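View pics/s24c.png

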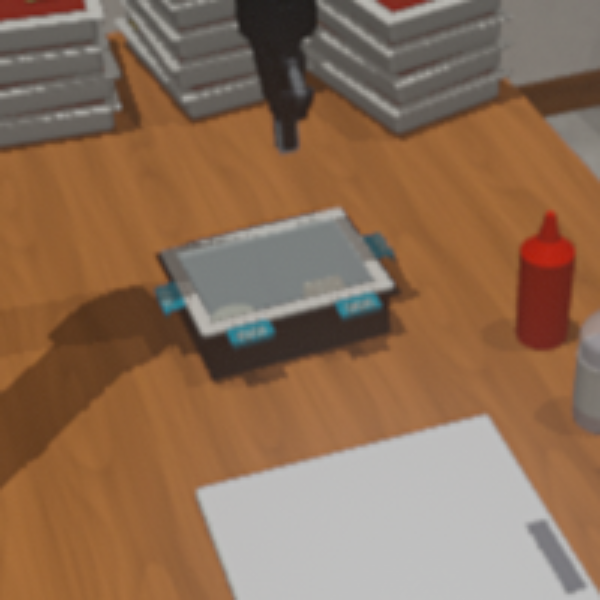

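Request:
drive_tool(
  deltas="-0.013 0.06 0 0 0.03; -0.027 0.12 0 0 0.07; -0.04 0.18 0 0 0.07; -0.053 0.24 0 0 0.07; -0.066 0.3 0 0 0.07; -0.08 0.36 0 0 0.07; -0.093 0.42 0 0 0.07; -0.106 0.48 0 5 0.07; -0.119 0.54 0.03 9.4 0.07; -0.122 0.553 0.06 9.4 0.07; -0.122 0.553 0.06 9.4 0.07; -0.122 0.553 0.06 9.4 0.07",
)

```text
clock: 42.38
eef_pos: [438.8, -335.4, 110.1]
tool_rot: [-3.141, -0.0, -0.153]
force: [0.0, 1.1, -0.1]
width: 70.1
```

```bash
python3 - <<'E'
from m import *
st()
p=cam("wrist"); save(p,"w25"); blobs(p,'w')
hsv=cv2.cvtColor(p["color"],cv2.COLOR_RGB2HSV);W=cloud(p)
m=(hsv[...,1]>150)&(hsv[...,2]>100)&(W[...,2]>13)&(W[...,2]<22)
m=cv2.morphologyEx(m.astype(np.uint8),cv2.MORPH_CLOSE,np.ones((9,9)));n,l,s,c=cv2.connectedComponentsWithStats(m)
i=1+np.argmax(s[1:,4]); pts=np.array([plane(p,(u,v),18)[:2] for v,u in np.argwhere(l==i)],np.float32); print(s[i],c[i],cv2.minAreaRect(pts))
E
```

```text
{'clock': 42.375, 'eef_pos': [438.85, -335.423, 110.094], 'tool_rot': [-3.141, -0.0, -0.153], 'width': 70.124, 'force': [0.032, 1.115, -0.05], 'qpos': [0.236, 0.679, 0.578, 1.89, -0.54, 0.732, -0.599]}
w yellow 539 [283. 168.] z 17.9 rect 470.0 -344.9  42x9 ang 81.2 mean [ 470.  -344.9]
w yellow 2443 [283. 214.] z 18.0 rect 428.7 -338.6  43x48 ang 81.2 mean [ 429.  -338.7]
[ 259  163   50   77 3707] [282.85891557 200.58996493] ((439.62646484375, -340.24249267578125), (43.29746627807617, 70.34236145019531), 81.07544708251953)
```

View pics/w25.png

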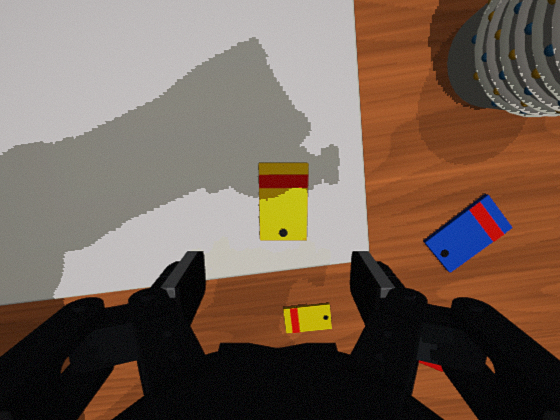

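Request:
drive_tool(
  deltas="0.001 0.005 0.04 0 0.07; 0.001 0.005 0.08 0 0.07; 0.001 0.005 0.11 0 0.065; 0.001 0.005 0.13 0 0.06; 0.001 0.005 0.13 0 0.06; 0.001 0.005 0.131 0 0.03; 0.001 0.005 0.131 0 0.03; 0.001 0.005 0.131 0 0.03; 0.001 0.005 0.131 0 0.03; 0.001 0.005 0.131 0 0.03; 0.001 0.005 0.131 0 0.03",
)

```text
clock: 43.8
eef_pos: [439.8, -340.9, -19.3]
tool_rot: [3.141, -0.003, -0.153]
force: [-0.2, 1.0, 5.9]
width: 41.4
```

Request:
drive_tool(
  deltas="0 0 -0.03 0 0.03; 0 0 -0.08 0 0.03; 0 0 -0.13 0 0.03; 0 -0.055 -0.17 0 0.03; 0 -0.11 -0.19 0 0.03; 0.001 -0.165 -0.2 0 0.03; 0.002 -0.22 -0.2 0 0.03; 0.003 -0.275 -0.2 0 0.03; 0.004 -0.33 -0.2 0 0.03; 0.005 -0.385 -0.2 -4 0.03; 0.006 -0.44 -0.2 -8 0.03; 0.007 -0.49 -0.2 -10 0.03",
)

```text
clock: 45.3
eef_pos: [520.7, 144.9, 180.1]
tool_rot: [-3.14, -0.002, 0.024]
force: [0.8, 0.3, 0.5]
width: 41.0
```

```bash
python3 - <<'E'
from m import *
st()
p=cam("wrist"); save(p,"w26")
E
```

```text
{'clock': 45.3, 'eef_pos': [520.657, 144.937, 180.104], 'tool_rot': [-3.14, -0.002, 0.024], 'width': 41.015, 'force': [0.79, 0.266, 0.548], 'qpos': [-0.763, 0.58, 0.682, 1.861, -0.472, 0.866, -1.396]}
```

View pics/w26.png

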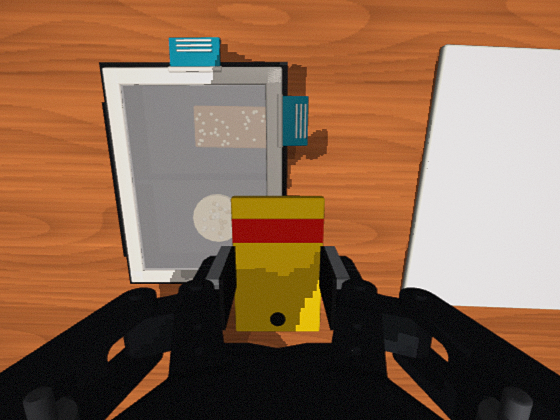

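Request:
drive_tool(
  deltas="0.007 -0.037 0 0 0.03; 0.014 -0.074 0 0 0.03; 0.014 -0.074 0.03 0 0.03; 0.014 -0.074 0.07 0 0.03; 0.014 -0.074 0.11 0 0.03; 0.014 -0.074 0.13 0 0.03; 0.014 -0.074 0.141 0 0.03; 0.014 -0.074 0.144 0 0.03; 0.014 -0.074 0.144 0 0.03",
)

```text
clock: 46.48
eef_pos: [533.4, 216.8, 35.7]
tool_rot: [-3.141, -0.001, 0.021]
force: [-0.3, 0.3, 0.3]
width: 41.5
```

Request:
drive_tool(
  deltas="0 0 0.001 0 0.03; 0 0 0.001 0 0.03; 0 0 0.001 0 0.052; 0 0 0.001 0 0.06; 0 0 0.001 0 0.065; 0 0 0.001 0 0.065; 0 0 0.001 0 0.065; 0 0 -0.03 0 0.065; 0 0 -0.08 0 0.065; 0 0 -0.12 0 0.065; 0 0 -0.12 0 0.065; 0 0 -0.12 0 0.065",
)

```text
clock: 47.98
eef_pos: [532.0, 216.8, 154.2]
tool_rot: [-3.141, 0.001, 0.021]
force: [-0.3, 0.3, 0.1]
width: 64.9
```

```bash
python3 - <<'E'
from m import *
st()
p=cam("wrist"); save(p,"w27"); tabs(p)
hsv=cv2.cvtColor(p["color"],cv2.COLOR_RGB2HSV);W=cloud(p)
m=(hsv[...,0]>20)&(hsv[...,0]<35)&(hsv[...,1]>150)&(W[...,2]>55); q=W[m]
print(len(q),np.percentile(q,[2,50,98],0).round(1).tolist())
p=cam("side"); tabs(p);save(p,"s27")
E
```

```text
{'clock': 47.975, 'eef_pos': [532.05, 216.838, 154.221], 'tool_rot': [-3.141, 0.001, 0.021], 'width': 64.91, 'force': [-0.341, 0.274, 0.109], 'qpos': [-0.843, 0.661, 0.661, 1.792, -0.517, 0.869, -1.49]}
tab [276.  63.] 1353 [646.8 220.3  64.9] [[638.2, 199.7, 63.0], [660.0, 241.1, 66.7]]
tab [379. 135.] 1052 [594.7 133.9  65. ] [[573.1, 120.9, 63.1], [614.3, 142.0, 66.6]]
tab [372. 248.] 317 [493.7 129.2  64.7] [[481.4, 117.8, 62.8], [499.8, 139.8, 66.9]]
tab [277. 315.] 590 [420.6 215.   65.1] [[408.4, 193.6, 63.3], [428.1, 234.7, 66.5]]
3427 [[498.1, 184.6, 70.6], [529.5, 216.9, 72.0], [567.7, 243.5, 274.4]]
tab [258. 151.] 32 [585.6 131.8  64.5] [[570.3, 118.7, 56.7], [611.8, 139.3, 66.5]]
tab [223. 160.] 39 [473.  129.9  64.5] [[454.3, 113.1, 55.7], [496.3, 136.1, 68.4]]
```

View pics/w27.png

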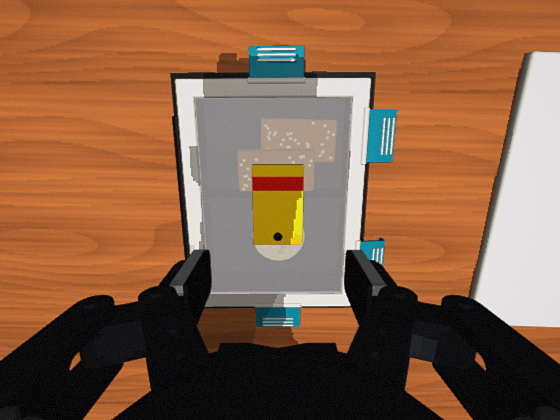

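View pics/s27.png

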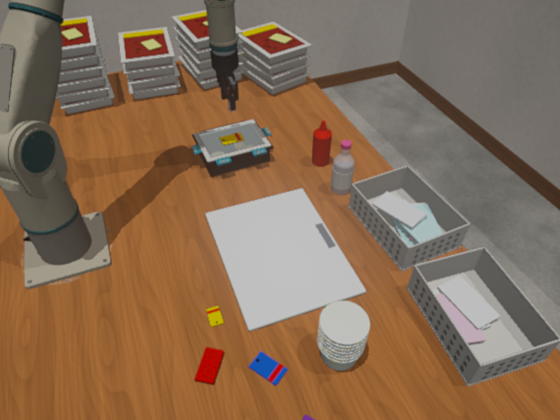

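```bash
python3 - <<'E'
from m import *
p=cam("wrist"); W=cloud(p)
c=p["color"][90:290,160:400]; cv2.imwrite("pics/w28c.png",cv2.resize(cv2.cvtColor(c,cv2.COLOR_RGB2BGR),None,fx=3.3,fy=3.0,interpolation=cv2.INTER_CUBIC))
for uv in [(238,150),(238,191),(313,150),(313,191),(261,120),(336,120),(336,163),(210,184),(340,184)]:
    print(uv,plane(p,uv,16)[:2].round(1),plane(p,uv,28)[:2].round(1),plane(p,uv,56)[:2].round(1))
E
```

```text
(238, 150) [575.1 257. ] [576.  255.5] [578.1 252. ]
(238, 191) [533.  257.6] [535.5 256. ] [541.4 252.5]
(313, 150) [576.6 181.6] [577.5 183. ] [579.5 186.3]
(313, 191) [534.6 179.5] [537.1 180.9] [542.8 184.4]
(261, 120) [604.5 234.1] [604.3 233.5] [603.8 232. ]
(336, 120) [606.  160.5] [605.7 162.8] [605.1 167.9]
(336, 163) [564.1 157.6] [565.4 159.9] [568.5 165.3]
(210, 184) [539.8 286.4] [542.1 283.8] [547.4 277.7]
(340, 184) [542.6 151.9] [544.7 154.4] [549.8 160.4]
```

View pics/w28c.png

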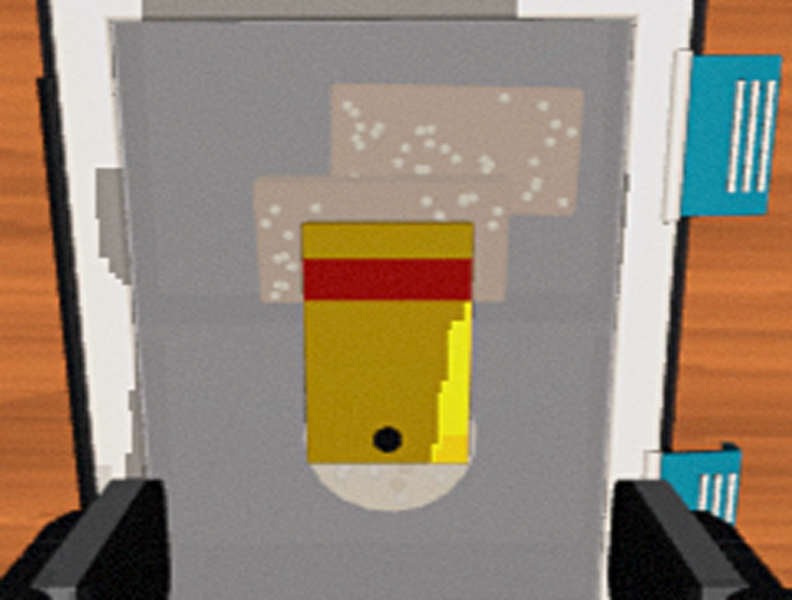

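```bash
python3 - <<'E'
from m import *
print(ctrl.finish_job()); st()
E
```

```text
the job is handed in; nothing more can be done
None
the job is handed in; nothing more can be done
```

I packed the order and handed it in at about 48 s on the clock. The hand-in gives no verdict, so what follows rests on my own last pictures.

- **Crackers and bars:** This order held one cracker and two sesame bars. The cracker is in the near compartment, and both bars are in the far one, stacked flat.
- **Lid and tabs:** The lid is shut, with its top face measured at about 66 mm. All four teal tabs measured level or slightly below the lid (63 to 66.7 mm).
- **Tag:** The larger yellow tag lies flat and released, with its top at 72 mm. Its centre is about 2 to 3 mm from the lid's centre, and the gripper is clear above it.
- **Bottles and bowls:** In the last side view they stood upright where they began. I judged this by eye and did not measure it.

Three things did not go as expected:

- **First grasp missed:** In all three cameras the fingertips sit about 31 to 37 mm behind the reported tool point. My first grip on a bar therefore closed above it, and I lowered every later grasp to allow for this.
- **Side camera offset:** The side camera read about 5 to 6 mm away from the wrist and scene cameras. I took positions from the wrist camera instead.
- **Upper bar shifted:** The upper bar slid about 27 mm towards the dividing wall after the tabs were down. Its centre is still about 23 mm inside the far compartment, at about 22 mm height, so I left it.

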